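# Top up the lock cover plate stack

### The arm

A 7-joint arm with a two-finger parallel gripper is mounted at the origin on the work surface. World frame = base frame: x ahead of the robot, y to its left, z up, the work surface at z = 0. Lengths are in m, angles in degrees, forces in N, time in s.
With the tool pointing down it reaches from about 0.425 to 0.875 m from the base axis. Payload 4.7 kg.
Tool frame: the origin (TCP) lies midway between the tips of the shut fingers; the grasp point (between the pads) lies 19 mm behind it; z points along the fingers, y is the direction in which the jaws open and shut (so a half turn about z gives the same grasp; the last joint's range is limited). The gripper opens to 87 mm and grips with 3 to 60 N. Pads are 19 mm wide; open, the fingers measure 117 mm over their backs; the gripper's body (75 mm by 190 mm) begins 51 mm behind the grasp point.
Start: joints at [-74.364, 18.392, -4.016, 83.108, 1.295, 78.541, -3.26], TCP at [0.166, 0.628, 0.223] pointing down, gripper open.
Joint ranges: [-163.93, 163.93], [-17.29, 119.83], [-79.2, 71.16], [3.27, 140.29], [-89.18, 269.18], [5.43, 117.66], [-154.24, 154.24]. Speed limits (degrees/s): [147.25, 147.25, 180, 180, 180, 180, 180].

### API

Orientations are given as [roll, pitch, yaw] about the fixed x, y, z axes, in that order (R = Rz(yaw) Ry(pitch) Rx(roll)).
In Python, from cell import env gives the robot as it stands. The module is installed in compiled form; this text tells all that it offers.
- The arm moves only by the tool servo_tool, never from a script. Its argument "plan" is a list of rows, each a list of 3 entries, a list of its own where there are three numbers: the opening, from 0 (shut) to 1 (fully open), then the shift along the tool's x, y, z in cm, then the turn, a rotation vector about the tool's x, y, z in degrees. A call has 1 to 20 rows; each row shifts and turns the pose as measured when the row begins, along the tool's axes as they then stand; what a row does not reach is not made up. A row lasts 1/12 s, in which the tool goes at most 41.7 mm and 7.16 degrees, less where a joint would pass 70% of its speed; a pose out of reach is approached as far as the arm can. A call is refused whole if a number of a shift passes 4.17 or a number of a turn 7.16, either way. A call with a gripper value outside its range is refused whole. The fingers move at their own pace and stop on an object; "force" is the grip in N (left out, the last holds). Time passes only in rows, so rows that do not move let the fingers close. It gives the time, the measured TCP pose, the force and the opening at its end, in the units of the state.
- env.get_obs(): the state, without advancing time (a new reading comes with each control period).
- env.read_camera(name): name is "scene" or "top"; returns a dict with "image" (420x560x3 uint8, blue, green, red), "fx", "fy", "cx", "cy" (pixels), "rvec" (rotation vector, rad) and "tvec" (3), from world to camera coordinates, as OpenCV has them. Camera axes: x right, y down, z forward; pixel columns grow to the right and rows downward; lengths in m; the calibration is good to about 2 mm. A picture is of the moment at which its call begins. There is no depth.
- env.sign_off(): hands the job in, once; it reports no verdict.
The state is a dict: "time_s": time; "qpos": joint angles; "joint_velocities": joint speeds; "effort": joint torques, N m; "tool_pos": TCP position; "tool_rot": TCP orientation; "force": force on the tool from outside, world axes, zero at the start; "wrist_torque": the same for the moment, N m; "grip_width": finger opening in m.
Only numpy, scipy, OpenCV 4.12 (cv2) and the standard library are available. Lean on these libraries where they do the work, as an engineer would, in place of code of your own. Each camera call takes 0.05 s, during which the arm holds its last target. There are 200 camera calls.

### The job

Slide the clear cover of the stacking stand fully open, then stack every loose lock cover plate on the pile in the stand, in any order, flush with the pile: you cannot know how high the pile is, so lower each plate until you feel it rest on the top and only then let go, never letting one drop. When all plates are on, slide the cover back until its red pointer is at the green mark. The green batch marker block must finally stand upright on the middle of the white pad; leave everything else on the bench alone.

Things in the scene. Friction and masses are not known exactly. Their poses are not given: they have to be found in the camera images.
- plate0: loose lock cover plate, brass, 72 mm long (own x) by 46 mm wide (own y), thickness not the same for all and not measured: between 8 and 12 mm, 0.2 to 0.38 kg, keyhole pattern on top; origin at the centre of its underside, z up. Starts flat on the bench; may be absent
- plate1: loose lock cover plate, steel, 72 mm long (own x) by 46 mm wide (own y), thickness not the same for all and not measured: between 8 and 12 mm, 0.2 to 0.38 kg, keyhole pattern on top; origin at the centre of its underside, z up. Starts flat on the bench; may be absent
- plate2: loose lock cover plate, brass, 72 mm long (own x) by 46 mm wide (own y), thickness not the same for all and not measured: between 8 and 12 mm, 0.2 to 0.38 kg, keyhole pattern on top; origin at the centre of its underside, z up. Starts flat on the bench; may be absent
- plate3: loose lock cover plate, steel, 72 mm long (own x) by 46 mm wide (own y), thickness not the same for all and not measured: between 8 and 12 mm, 0.2 to 0.38 kg, keyhole pattern on top; origin at the centre of its underside, z up. Starts flat on the bench; may be absent
- plate4: loose lock cover plate, brass, 72 mm long (own x) by 46 mm wide (own y), thickness not the same for all and not measured: between 8 and 12 mm, 0.2 to 0.38 kg, keyhole pattern on top; origin at the centre of its underside, z up. Starts flat on the bench; may be absent
- stand: green stacking stand, fixed to the bench; floor plate 105 mm (own x) by 90 mm (own y), 8 mm thick, origin at the centre of its underside on the bench. A rail along its y (top 103 mm above the bench, 66 to 118 mm in +x from the origin) carries the cover
- stack_axis (a point): point on the pile's vertical centre line, at the top of the stand's floor plate (8 mm above the bench). The fixed pile of plates on it has the same 72 x 46 mm outline, long side along the stand's x; its top lies somewhere between 18 and 48 mm above the bench, not reported
- cover (a joint): sliding clear cover, position in m: 0 to 0.18, growing along the stand's +y; 0.18 is the stop where it is fully open. A clear sheet 90 mm long in y, reaching from the rail over the pile, 109 to 113 mm above the bench; it stays where it is left and slides with about 1.5 N
- cover_grip (a point): centre of the top of the cover's upright black grip block, 28 mm (stand's x) by 20 mm (stand's y), 36 mm tall above the carriage; the top is 151 mm above the bench and moves along with the cover; there is free room on both y sides of the block
- cover_pointer (a point): tip of the cover's red pointer, on the rail side away from the pile; moves along with the cover
- mark: green mark on the edge of the rail (look only), 5 mm wide along the stand's y, axes parallel to the stand's; origin at the middle of its width. It is on the closed side of the cover's travel, at another place each time, and there the cover lies over the pile
- marker: loose green batch marker block with a white top, 44 x 44 x 40 mm tall; origin at the centre of its underside, starts upright on the bench
- pad: fixed white square pad, 84 x 84 mm, 3 mm thick, with a thin green square outline; origin at the centre of its underside on the bench
- padlock_a: loose brass padlock lying flat, body 50 x 50 x 24 mm; bystander, to be left alone
- padlock_b: loose blue padlock lying flat, body 50 x 50 x 24 mm; bystander, to be left alone
- lock_barrel: loose brass cylinder standing upright, 30 mm across, 40 mm tall; bystander, to be left alone
- pin_tray: loose red divided tray, 110 x 150 x 30 mm; bystander, to be left alone
- screwdriver: loose screwdriver lying on the bench; bystander, to be left alone
- oil_can: loose yellow oil can, 50 mm across, 110 mm tall; bystander, to be left alone
Mind the look-alikes: they are no part of the job. Leave any black, blue or purple look-alike of the plate2 alone.

How it is judged:
By the outcome, as a careful person would: the job done as asked, in the order asked, and still so for the second after the job is handed in, with the robot touching nothing.
Of plate0, plate1, plate2, plate3, plate4 only 3 to 5 are there at a start; the rules pass over those that are not, and their reading is None.
At some moment in a run one of marker may be knocked a few centimetres aside while the robot is not near it.
It also fails if it takes over 210 s, if anything falls off the work surface, if the arm or the gripper's body presses on something with over 40 N, if the wrist force passes 120 N, or if a joint passes its speed limit or range.

## Working session

There is one attempt and no reset: what is moved stays moved. The work goes in short steps, Python scripts to look and compute and a tool call to move; the robot and the scene stay as the last step left them, time stands still between calls to the robot, and variables do not carry over. Pictures are saved under pics/ and viewed, about 12 in all and at most 16, crops included, and the job is handed in when it is done.

Besides the shell and the picture viewer there is one more tool, called after ">>>" as name(argument=value, ...) on one line, values as JSON. servo_tool: Moves the arm, as the interface text tells. Its arguments: {"type":"object","properties":{"plan":{"type":"array"},"force":{"type":"number"}},"required":["plan"]}

```bash
mkdir -p pics; ls; python3 - <<'E'
from cell import env
import cv2,numpy as np
o=env.get_obs()
for k in o: print(k,np.round(o[k],4))
for n in("scene","top"):
    c=env.read_camera(n); cv2.imwrite(f"pics/{n}0.png",c["image"])
    print(n,c["fx"],c["fy"],c["cx"],c["cy"],c["rvec"],c["tvec"])
E
```

```text
pics
time_s 0.0
qpos [-74.3626  18.4394  -4.0161  83.1754   1.2945  78.5395  -3.2583]
joint_velocities [-0.0233  0.076  -0.0424  0.1205  0.0319 -0.0316  0.1176]
effort [-5.00000e-04 -4.91271e+01 -4.04400e-01 -3.12541e+01 -6.42000e-02
  4.33000e-02  2.00000e-04]
tool_pos [0.1663 0.6278 0.2215]
tool_rot [-1.798909e+02  5.100000e-03  1.651744e+02]
force [ 5.000e-04  6.102e-01 -3.050e-02]
wrist_torque [-0.0207  0.0648 -0.0048]
grip_width 0.0867
scene 453.0811960344875 453.0811960344875 276.2726847871175 205.31532579680984 [ 1.23679907  2.44761951 -0.79893493] [ 0.32671791 -0.24962493  1.51428449]
top 434.08348384359914 434.08348384359914 286.81015596028476 207.77911508832884 [ 2.10077098 -2.12289891  0.22764004] [-0.00397769  0.53391564  1.33101814]
```

View pics/scene0.png

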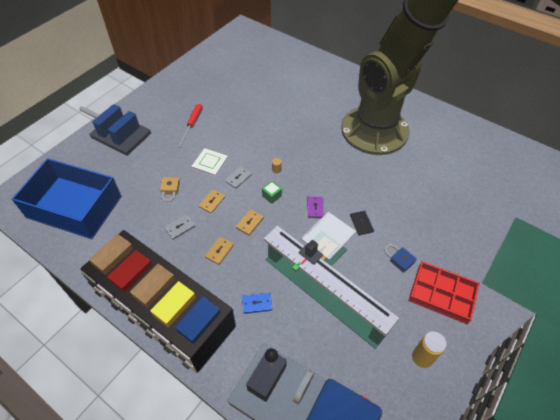

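View pics/top0.png

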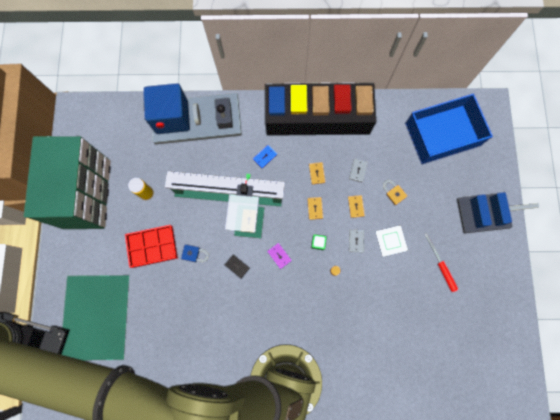

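Top view: brass plates (317,173),(315,208),(356,206), steel (358,170),(356,241); marker (319,242), pad (391,240), stand (248,222) with its rail above; the cover opens to the image left. I'll zoom in on the stand and measure the plates.

```bash
cat > h.py <<'E'
import cv2,numpy as np
from cell import env
def cam(n):
    c=env.read_camera(n); R=cv2.Rodrigues(np.array(c["rvec"],float))[0]; t=np.array(c["tvec"],float).ravel()
    K=np.array([[c["fx"],0,c["cx"]],[0,c["fy"],c["cy"]],[0,0,1]]); return c["image"],K,R,t
def ray(C,uv,z):
    _,K,R,t=C; uv=np.atleast_2d(np.asarray(uv,float))
    d=(R.T@np.linalg.inv(K)@np.c_[uv,np.ones(len(uv))].T).T; o=-R.T@t
    return (o+d*((z-o[2])/d[:,2])[:,None])[:,:2]
def proj(C,P):
    _,K,R,t=C; return cv2.projectPoints(np.atleast_2d(np.asarray(P,float)),cv2.Rodrigues(R)[0],t,K,None)[0][:,0]
def rect(C,mask,z):
    """world min-area rect of each contour: centre, (w,h) mm, angle of long side"""
    out=[]
    for c in cv2.findContours(mask,cv2.RETR_EXTERNAL,cv2.CHAIN_APPROX_NONE)[0]:
        if cv2.contourArea(c)<40: continue
        p=ray(C,c[:,0],z)*1000
        (x,y),(w,h),a=cv2.minAreaRect(p.astype(np.float32))
        if w<h: a+=90
        a=(a+90)%180-90
        out.append((c[:,0].mean(0).round(),round(float(x),1),round(float(y),1),round(float(max(w,h))),round(float(min(w,h))),round(float(a),1)))
    return out
E
python3 - <<'E'
from h import *
for n in("top","scene"):
    C=cam(n); im=C[0]; hsv=cv2.cvtColor(im,cv2.COLOR_BGR2HSV)
    if n=="top": cr=im[155:260,155:295]
    else: cr=im[195:345,250:410]
    cv2.imwrite(f"pics/{n}_st.png",cv2.resize(cr,None,fx=5,fy=5 if n=="top" else 4,interpolation=cv2.INTER_CUBIC) if n=="top" else cv2.resize(cr,None,fx=4,fy=4,interpolation=cv2.INTER_CUBIC))
    br=cv2.inRange(hsv,(8,100,90),(25,255,255))
    gr=cv2.inRange(hsv,(50,90,50),(85,255,255))
    for nm,m,z in(("brass",br,.01),("green",gr,.04)):
        m=cv2.morphologyEx(m,cv2.MORPH_CLOSE,np.ones((5,5)))
        print(n,nm); [print("  ",*r) for r in rect(C,m,z) if 0.2<r[1]/1000<0.9]
    print("base px",proj(C,[[.5,0,0],[.6,.1,0],[.7,-.2,0]]))
    for p in ([(358,170),(356,241),(391,240),(450,150)] if n=="top" else [(238,178),(180,227),(209,161)]): print(p,hsv[p[1],p[0]], hsv[p[1]+3,p[0]+3])
E
```

```text
top brass
   [335. 270.] 338.1 -162.2 26 25 89.4
   [315. 208.] 542.3 -102.3 70 44 2.4
   [356. 206.] 547.5 -238.3 70 44 4.6
   [396. 195.] 585.3 -374.9 51 49 -54.2
   [144. 192.] 601.5 461.6 48 47 50.8
   [317. 173.] 663.1 -111.6 71 44 6.6
   [ 10. 136.] 808.6 927.5 539 83 7.2
top green
   [ 95. 317.] 200.9 583.6 250 190 0.1
   [319. 242.] 426.1 -109.8 45 44 -8.8
   [259. 218.] 504.4 78.8 174 75 -35.7
   [201. 195.] 583.1 269.3 173 21 83.9
   [ 59. 186.] 634.4 713.7 308 249 0.2
base px [[283.98009533 221.39267344]
 [253.89024686 192.35027775]
 [342.14384119 163.00067203]]
(358, 170) [113  18 116] [102  27 189]
(356, 241) [113  18 129] [105  26 194]
(391, 240) [108   5 251] [105   6 251]
(450, 150) [108 204 150] [109 163 108]
scene brass
   [425. 354.] 592.2 463.3 64 52 -4.9
   [174. 312.] 858.1 -81.6 114 54 -25.4
   [152. 284.] 842.2 -180.9 104 68 0.4
   [219. 250.] 662.5 -111.3 71 46 6.9
   [110. 252.] 842.1 -342.5 104 55 -0.2
   [249. 222.] 541.3 -102.6 73 46 3.8
   [212. 200.] 547.8 -237.5 71 45 5.2
   [169. 185.] 579.4 -378.5 54 51 36.5
   [276. 165.] 324.6 -168.1 58 25 36.0
scene green
   [324. 298.] 616.4 192.3 340 48 83.8
   [532. 327.] 368.2 597.7 553 178 16.0
   [271. 192.] 433.6 -103.7 55 53 79.6
base px [[287.15283779 231.81110688]
 [296.02222668 276.49444014]
 [185.9507328  244.6331446 ]]
(238, 178) [110  17 139] [104  17 166]
(180, 227) [109  18 157] [106  18 160]
(209, 161) [ 45   7 233] [ 45   7 232]
```

View pics/top_st.png

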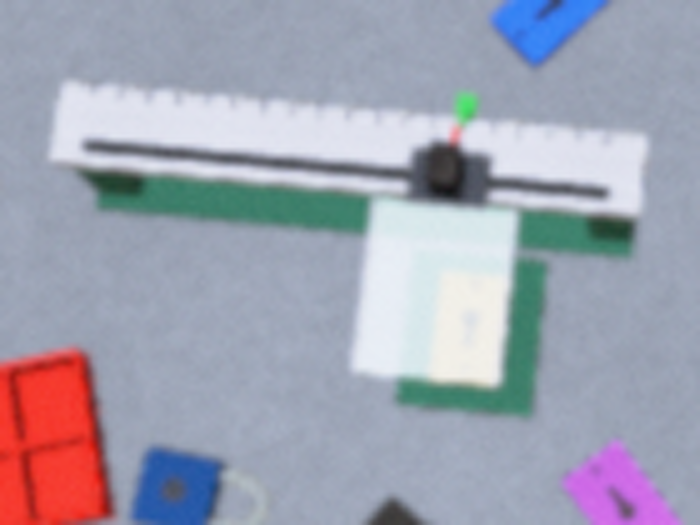

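View pics/scene_st.png

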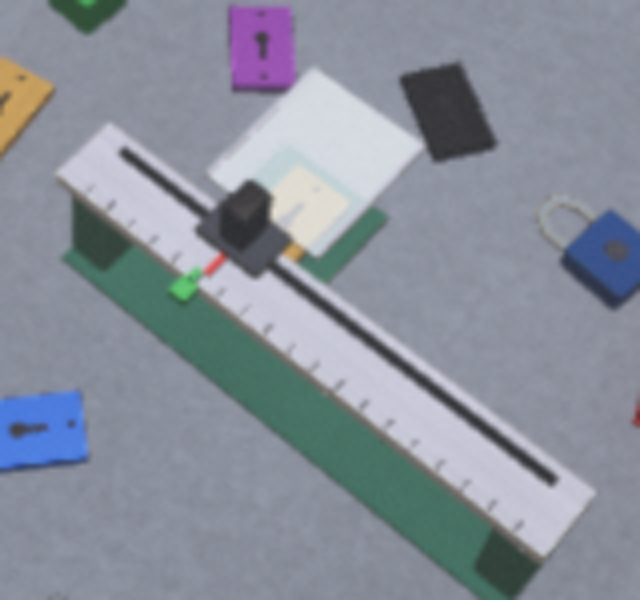

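The crop shows the red pointer close to the green mark at crop (465,107), and the cover over the pile (ivory top plate seen through it). I'll measure everything in both views.

```bash
python3 - <<'E'
from h import *
# stand from crops
class X: pass
C=cam("top"); S=cam("scene")
t=lambda *p:[(155+a/5-.4,155+b/5-.4) for a,b in p]; s=lambda *p:[(250+a/4-.4,195+b/4-.4) for a,b in p]
print("rail top  (far L, far R, near L, near R)\n",ray(C,t((63,82),(648,133),(50,160),(640,215)),.103).round(4))
print("rail scene(far R, far L, near R, near L)\n",ray(S,s((56,175),(543,558),(110,123),(595,492)),.103).round(4))
print("floor near-right, far-right?, near-left",ray(C,t((530,415),(545,262),(398,402)),.008).round(4))
print("grip top",ray(C,t((447,150)),.151).round(4),"scene",ray(S,s((255,187)),.151).round(4))
print("carriage",ray(C,t((410,150),(490,158),(487,203),(410,198)),.115).round(4))
for n,I in(("top",C),("scene",S)):
    hsv=cv2.cvtColor(I[0],cv2.COLOR_BGR2HSV)
    print(n,"bench",hsv[225,340] if n=="top" else hsv[140,230])
    gry=I[0].astype(int).max(2); bl=cv2.cvtColor(I[0],cv2.COLOR_BGR2LAB).astype(int)
    m=((bl[...,2]>123)&(hsv[...,1]<32)).astype(np.uint8)*255
    m=cv2.morphologyEx(m,cv2.MORPH_OPEN,np.ones((3,3)));m=cv2.morphologyEx(m,cv2.MORPH_CLOSE,np.ones((5,5)))
    [print("  ",*r) for r in rect(I,m,.010) if 0.25<r[1]/1000<0.9 and -500<r[2]<0 and r[3]<130]
    cv2.imwrite(f"pics/m_{n}.png",m)
E
```

```text
rail top  (far L, far R, near L, near R)
 [[ 0.6459  0.3651]
 [ 0.609  -0.0021]
 [ 0.5953  0.3709]
 [ 0.5563  0.0034]]
rail scene(far R, far L, near R, near L)
 [[6.069e-01 5.000e-04]
 [6.451e-01 3.656e-01]
 [5.550e-01 4.600e-03]
 [5.939e-01 3.709e-01]]
floor near-right, far-right?, near-left [[0.4456 0.0768]
 [0.5477 0.067 ]
 [0.4551 0.163 ]]
grip top [[0.5862 0.1189]] scene [[0.5666 0.1199]]
carriage [[0.5962 0.1452]
 [0.5906 0.0957]
 [0.562  0.0974]
 [0.5656 0.1448]]
top bench [111  36 186]
   [319. 241.] 432.2 -113.4 26 26 -1.4
   [391. 241.] 431.4 -348.5 84 84 -77.8
scene bench [112  29 161]
   [180. 228.] 673.7 -249.0 70 50 -14.9
   [272. 188.] 404.8 -125.8 27 27 -53.5
   [238. 178.] 434.5 -228.6 77 49 -11.1
   [209. 161.] 434.3 -347.2 89 89 -77.2
```

```bash
python3 - <<'E'
from h import *
T=cam("top"); S=cam("scene")
def crop(I,x,y,w,h,f): return cv2.resize(I[0][y:y+h,x:x+w],None,fx=f,fy=f,interpolation=cv2.INTER_CUBIC)
cv2.imwrite("pics/z1.png",np.vstack([np.hstack([crop(T,225,170,40,30,10),crop(S,292,230,40,30,10)]),np.hstack([crop(T,342,156,32,28,10),crop(T,340,226,32,28,10)])[:, :800] if 0 else np.hstack([crop(T,342,156,40,30,10),crop(T,340,226,40,30,10)])]))
for n,I,ps in(("top",T,[(358,170),(356,241),(356,206)]),("scene",S,[(180,227),(238,178),(212,200)])):
    b=cv2.GaussianBlur(I[0],(3,3),0); 
    lab=cv2.cvtColor(b,cv2.COLOR_BGR2LAB).astype(float)
    for x,y in ps:
        r=lab[y-24:y+25,x-24:x+25]; bg=np.median(np.r_[r[:4].reshape(-1,3),r[-4:].reshape(-1,3)],0)
        d=np.linalg.norm((r-bg)*[.5,2,2],axis=2); d8=np.clip(d*6,0,255).astype(np.uint8)
        th,m=cv2.threshold(d8,0,255,cv2.THRESH_OTSU)
        M=np.zeros(I[0].shape[:2],np.uint8); M[y-24:y+25,x-24:x+25]=cv2.morphologyEx(cv2.morphologyEx(m,cv2.MORPH_OPEN,np.ones((2,2))),cv2.MORPH_CLOSE,np.ones((5,5)))
        print(n,(x,y),th,[q for q in rect(I,M,.01) if q[3]>40])
E
```

```text
top (358, 170) 36.0 [(array([359., 171.]), 666.5, -254.6, 79, 50, -15.8)]
top (356, 241) 102.0 []
top (356, 206) 121.0 [(array([357., 207.]), 543.9, -241.5, 79, 53, 5.2)]
scene (180, 227) 87.0 []
scene (238, 178) 127.0 [(array([219., 197.]), 520.5, -229.1, 47, 35, 41.0), (array([219., 162.]), 423.2, -310.6, 83, 41, 40.0)]
scene (212, 200) 126.0 [(array([213., 202.]), 549.4, -233.3, 77, 52, 5.1)]
```

View pics/z1.png

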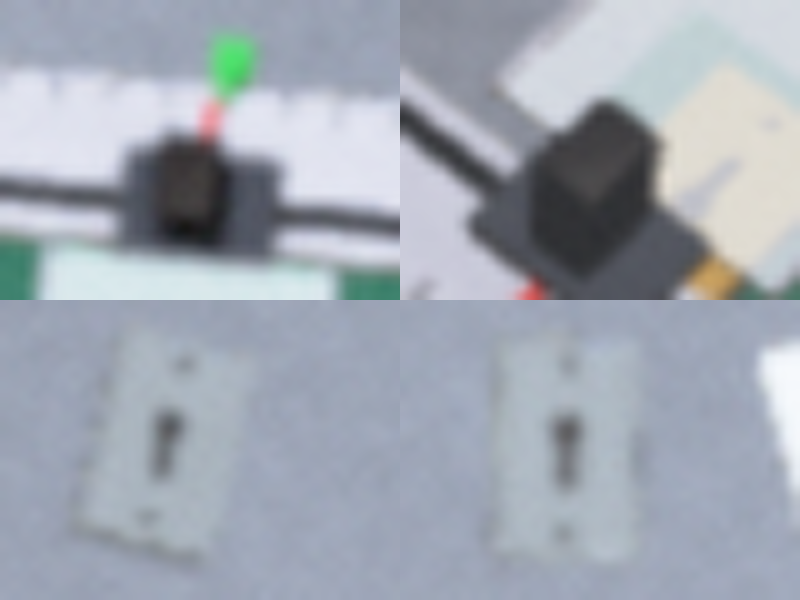

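```bash
python3 - <<'E'
from h import *
T=cam("top");S=cam("scene")
print("grip",ray(T,(243.9,187.8),.151),ray(S,(311.3,244.2),.151))
for nm,x0,y0,pp in(("A",342,156,[(122,25),(258,52),(208,262),(72,230)]),("B",340,226,[(90,40),(240,40),(236,260),(90,256)])):
    w=ray(T,[(x0+a/10-.45,y0+b/10-.45) for a,b in pp],.01); c=w.mean(0); d=(w[0]+w[1]-w[2]-w[3]); print(nm,c,np.degrees(np.arctan2(d[1],d[0])),np.linalg.norm(d)/2)
print("mark top",ray(T,(225+23.3-.45,170+6.3-.45),.103),"ptr",ray(T,(225+21.5-.45,170+10-.45),.105))
hsv=cv2.cvtColor(T[0],cv2.COLOR_BGR2HSV)
w=[r for r in rect(T,cv2.inRange(hsv,(0,0,235),(180,40,255)),.003) if r[3]<100 and r[2]<0];print("white",w)
w=[r for r in rect(S,cv2.inRange(cv2.cvtColor(S[0],cv2.COLOR_BGR2HSV),(0,0,215),(180,20,255)),.003) if r[3]<110 and r[2]<0];print("white",w)
E
```

```text
grip [[0.5762791  0.11908291]] [[0.57608574 0.12035301]]
A [ 0.67255989 -0.25138123] -15.495107274381892 0.07544452167268281
B [ 0.43295244 -0.23369149] -3.051513999489992 0.07148678240153498
mark top [[0.62752215 0.11171855]] ptr [[0.6149763  0.11707079]]
white [(array([319., 241.]), 431.7, -112.2, 30, 29, -1.6), (array([391., 240.]), 433.0, -350.3, 83, 83, 12.9), (array([394.,   3.]), 1317.9, -416.1, 85, 21, 89.5)]
white [(array([272., 188.]), 400.8, -129.2, 28, 27, -9.4), (array([209., 161.]), 429.9, -351.5, 82, 81, 12.7)]
```

Grip block at (0.576, 0.120), stand yaw about -5.8°. I'll move above the grip block.

```bash
cat > go.py <<'E'
import sys; from h import *
# go.py x y z yaw -> remaining shift in tool axes (cm) and turn about tool z (deg)
o=env.get_obs(); p=np.array(o["tool_pos"]); r,pi,y=o["tool_rot"]
a=list(map(float,sys.argv[1:])); yt=a[3]
dy=-((yt-y+90)%180-90); yf=np.radians(yt)
from scipy.spatial.transform import Rotation as Ro
M=Ro.from_euler("xyz",[180,0,y-dy],degrees=True); d=M.inv().apply(np.array(a[:3])-p)*100
rv=(Ro.from_euler("xyz",[r,pi,y],degrees=True).inv()*M).as_rotvec(degrees=True)
print("t",round(o["time_s"],2),"pos",p.round(4),"rot",np.round([r,pi,y],1),"F",np.round(o["force"],2),"w",round(o["grip_width"],4))
print("turn",rv.round(1),"then shift cm",d.round(2))
E
echo ok
```

```text
ok
```

>>> servo_tool(plan=[[1, [0, 0, 0], [0, 0, -4.5]], [1, [0, 0, 0], [0, 0, -4.5]], [1, [-2.87, -2.9, 0], [0, 0, 0]], [1, [-2.87, -2.9, 0], [0, 0, 0]], [1, [-2.87, -2.9, 0], [0, 0, 0]], [1, [-2.87, -2.9, 0], [0, 0, 0]], [1, [-2.87, -2.9, 0], [0, 0, 0]], [1, [-2.87, -2.9, 0], [0, 0, 0]], [1, [-2.87, -2.9, 0], [0, 0, 0]], [1, [-2.87, -2.9, 0], [0, 0, 0]], [1, [-2.87, -2.9, 0], [0, 0, 0]], [1, [-2.87, -2.9, 0], [0, 0, 0]], [1, [-2.87, -2.9, 0], [0, 0, 0]], [1, [-2.87, -2.9, 0], [0, 0, 0]], [1, [-2.87, -2.9, 0], [0, 0, 0]], [1, [-2.87, -2.9, 0], [0, 0, 0]]], force=15)

```text
time_s: 1.83
tool_pos: [0.531, 0.1875, 0.2204]
tool_rot: [179.4, -0.1, 176.0]
force: [1.3, 1.2, 0.2]
grip_width: 0.0867
```

```bash
python3 go.py .576 .1197 .2 -5.8
```

```text
t 1.83 pos [0.531  0.1875 0.2204] rot [ 1.794e+02 -1.000e-01  1.760e+02] F [1.34 1.19 0.25] w 0.0867
turn [ 0.6 -0.1  1.8] then shift cm [-5.16 -6.29  2.04]
```

>>> servo_tool(plan=[[1, [-2.6, -3.1, 0], [0, 0, 1.8]], [1, [-2.5, -3.1, 1], [0, 0, 0]], [1, [0, 0, 0], [0, 0, 0]]])

```text
time_s: 2.08
tool_pos: [0.5821, 0.1097, 0.211]
tool_rot: [179.6, 0.3, 173.4]
force: [-1.0, -1.5, -0.1]
grip_width: 0.0873
```

```bash
python3 go.py .576 .1197 .128 -5.8
```

```text
t 2.08 pos [0.5821 0.1097 0.211 ] rot [179.6   0.3 173.4] F [-0.96 -1.52 -0.12] w 0.0873
turn [ 0.4  0.3 -0.8] then shift cm [0.71 0.94 8.3 ]
```

>>> servo_tool(plan=[[1, [0.6, 0.9, 2], [0, 0, -0.8]], [1, [0, 0, 2], [0, 0, 0]], [1, [0, 0, 2], [0, 0, 0]], [1, [0, 0, 1.5], [0, 0, 0]], [1, [0, 0, 0], [0, 0, 0]], [1, [0, 0, 0], [0, 0, 0]]])

```text
time_s: 2.58
tool_pos: [0.5802, 0.1148, 0.1347]
tool_rot: [179.6, 0.5, 173.7]
force: [0.0, -0.1, 0.3]
grip_width: 0.0871
```

```bash
python3 go.py .576 .1197 .128 -5.8
```

```text
t 2.58 pos [0.5802 0.1148 0.1347] rot [179.6   0.5 173.7] F [ 0.04 -0.11  0.29] w 0.0871
turn [ 0.4  0.5 -0.5] then shift cm [0.47 0.45 0.67]
```

>>> servo_tool(plan=[[1, [0.5, 0.5, 0.6], [0.4, 0.5, -0.5]], [1, [0, 0, 0], [0, 0, 0]], [0, [0, 0, 0], [0, 0, 0]], [0, [0, 0, 0], [0, 0, 0]], [0, [0, 0, 0], [0, 0, 0]], [0, [0, 0, 0], [0, 0, 0]], [0, [0, 0, 0], [0, 0, 0]], [0, [0, 0, 0], [0, 0, 0]]])

```text
time_s: 3.25
tool_pos: [0.5779, 0.123, 0.1336]
tool_rot: [179.8, 0.3, 174.3]
force: [0.8, 0.3, -0.5]
grip_width: 0.0549
```

```bash
python3 go.py .576 .1197 .128 -5.8
```

```text
t 3.25 pos [0.5779 0.123  0.1336] rot [179.8   0.3 174.3] F [ 0.76  0.26 -0.49] w 0.0549
turn [0.2 0.3 0.1] then shift cm [ 0.16 -0.35  0.56]
```

>>> servo_tool(plan=[[0, [0.1, -0.3, 0.4], [0, 0, 0]], [0, [0, 0, 0], [0, 0, 0]], [0, [0, 0, 0], [0, 0, 0]], [0, [0, 0, 0], [0, 0, 0]], [0, [0, 0, 0], [0, 0, 0]], [0, [0, 0, 0], [0, 0, 0]], [0, [0, 0, 0], [0, 0, 0]], [0, [0, 0, 0], [0, 0, 0]], [0, [0, 0, 0], [0, 0, 0]], [0, [0, 0, 0], [0, 0, 0]]])

```text
time_s: 4.08
tool_pos: [0.5766, 0.1196, 0.1292]
tool_rot: [179.8, 0.3, 174.2]
force: [0.2, 0.0, 0.2]
grip_width: 0.0195
```

```bash
python3 go.py .576 .1197 .128 -5.8
```

```text
t 4.08 pos [0.5766 0.1196 0.1292] rot [179.8   0.3 174.2] F [0.17 0.05 0.22] w 0.0195
turn [0.2 0.3 0. ] then shift cm [0.06 0.   0.12]
```

>>> servo_tool(plan=[[0, [0, 1, 0], [0, 0, 0]], [0, [0, 2, 0], [0, 0, 0]], [0, [0, 2, 0], [0, 0, 0]], [0, [0, 2, 0], [0, 0, 0]], [0, [0, 2, 0], [0, 0, 0]], [0, [0, 2, 0], [0, 0, 0]], [0, [0, 1, 0], [0, 0, 0]], [0, [0, 0.5, 0], [0, 0, 0]], [0, [0, 0, 0], [0, 0, 0]]])

```text
time_s: 4.83
tool_pos: [0.59, 0.2463, 0.1292]
tool_rot: [-179.8, 0.3, 174.1]
force: [1.2, 0.9, 0.0]
grip_width: 0.02
```

```bash
python3 go.py .576 .1197 .128 -5.8
```

```text
t 4.83 pos [0.59   0.2463 0.1292] rot [-179.8    0.3  174.1] F [1.22 0.92 0.02] w 0.02
turn [-0.2  0.3 -0.1] then shift cm [  0.11 -12.74   0.12]
```

>>> servo_tool(plan=[[0, [0, 0.8, 0], [0, 0, 0]], [0, [0, 0.8, 0], [0, 0, 0]], [0, [0, 0.8, 0], [0, 0, 0]], [0, [0, 0.6, 0], [0, 0, 0]], [0, [0, 0.6, 0], [0, 0, 0]], [0, [0, 0.6, 0], [0, 0, 0]], [0, [0, 0.6, 0], [0, 0, 0]]])

```text
time_s: 5.42
tool_pos: [0.5921, 0.2665, 0.1287]
tool_rot: [-177.5, -0.6, 172.9]
force: [-5.8, -11.3, 7.6]
grip_width: 0.0203
```

```bash
python3 go.py .576 .1197 .128 -5.8
```

```text
t 5.42 pos [0.5921 0.2665 0.1287] rot [-177.5   -0.6  172.9] F [ -5.77 -11.26   7.61] w 0.0203
turn [-2.5 -0.6 -1.3] then shift cm [  0.11 -14.76   0.07]
```

>>> servo_tool(plan=[[0, [0, 0.4, 0], [0, 0, 0]], [0, [0, 0.4, 0], [0, 0, 0]], [1, [0, 0, 0], [0, 0, 0]], [1, [0, 0, 0], [0, 0, 0]], [1, [0, 0, 0], [0, 0, 0]], [1, [0, 0, 0], [0, 0, 0]], [1, [0, 0, -3], [0, 0, 0]], [1, [0, 0, -4], [0, 0, 0]], [1, [0, 0, -2], [0, 0, 0]], [1, [-1, -3, 0], [0, 0, 0]], [1, [0, -4, 0], [0, 0, 0]], [1, [0, -4, 0], [0, 0, 0]], [1, [0, -4, 0], [0, 0, 0]], [1, [0, -4, 0], [0, 0, 0]], [1, [0, -4, 0], [0, 0, 0]]])

```text
time_s: 6.67
tool_pos: [0.5744, 0.0557, 0.2308]
tool_rot: [-177.3, -1.0, 174.1]
force: [1.6, -0.3, 0.4]
grip_width: 0.0863
```

```bash
python3 go.py .6628 -.1115 .1 6.7; python3 - <<'E'
from h import *
T=cam("top");S=cam("scene")
f=lambda I,x,y,w,h,k: cv2.resize(I[0][y:y+h,x:x+w],None,fx=k,fy=k,interpolation=cv2.INTER_CUBIC)
cv2.imwrite("pics/z2.png",np.vstack([f(T,155,160,150,90,5),f(S,270,200,150,100,5)])[::1,:750][:950])
cv2.imwrite("pics/z2.png",np.hstack([f(T,155,160,140,100,2.8),f(S,280,200,140,100,2.8)]) if 0 else np.vstack([f(T,215,180,80,80,5)[:,:400],f(S,290,205,80,40,5)]))
hsv=cv2.cvtColor(T[0],cv2.COLOR_BGR2HSV); 
cv2.imwrite("pics/z2.png",np.hstack([f(T,160,165,130,95,3),f(S,270,205,130,95,3)]))
E
```

```text
t 6.67 pos [0.5744 0.0557 0.2308] rot [-177.3   -1.   174.1] F [ 1.62 -0.27  0.38] w 0.0863
turn [ -2.5  -1.3 -12.5] then shift cm [ -6.83 -17.63  13.08]
```

View pics/z2.png

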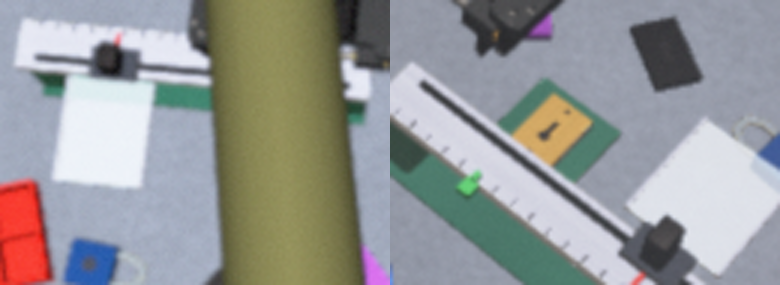

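The cover is open; the scene view shows the brass pile top clear at crop (555,130). Next, the first plate.

>>> servo_tool(plan=[[1, [0, 0, 0], [-1.2, -0.6, -6.2]], [1, [0, 0, 0], [-1.2, -0.6, -6.2]], [1, [-1.1, -2.9, 1.5], [0, 0, 0]], [1, [-1.1, -2.9, 1.8], [0, 0, 0]], [1, [-1.1, -2.9, 1.8], [0, 0, 0]], [1, [-1.1, -2.9, 1.8], [0, 0, 0]], [1, [-1.1, -2.9, 1.8], [0, 0, 0]], [1, [-0.5, -1.5, 0.8], [0, 0, 0]], [1, [0, 0, 0], [0, 0, 0]]])

```text
time_s: 7.52
tool_pos: [0.6597, -0.1041, 0.1363]
tool_rot: [179.8, 0.8, -173.2]
force: [-0.6, -0.0, 0.3]
grip_width: 0.0868
```

```bash
python3 go.py .6628 -.1115 .05 6.7; python3 - <<'E'
from h import *
for n in("top","scene"):
    I=cam(n); m=cv2.morphologyEx(cv2.inRange(cv2.cvtColor(I[0],cv2.COLOR_BGR2HSV),(8,100,90),(25,255,255)),cv2.MORPH_CLOSE,np.ones((5,5)))
    for z in(.02,.03,.04): print(n,z,[r for r in rect(I,m,z) if .4<r[1]/1000<.6 and 50<r[2]<180])
E
```

```text
t 7.52 pos [ 0.6597 -0.1041  0.1363] rot [ 179.8    0.8 -173.2] F [-0.59 -0.02  0.25] w 0.0868
turn [0.2 0.8 0.1] then shift cm [-0.22 -0.77  8.63]
top 0.02 [(array([249., 220.]), 501.2, 114.9, 72, 46, -6.0)]
top 0.03 [(array([249., 220.]), 499.4, 114.0, 72, 46, -6.0)]
top 0.04 [(array([249., 220.]), 497.5, 113.2, 71, 46, -6.0)]
scene 0.02 [(array([324., 248.]), 492.9, 115.9, 59, 45, -5.7)]
scene 0.03 [(array([324., 248.]), 498.4, 118.4, 58, 45, -5.7)]
scene 0.04 [(array([324., 248.]), 504.0, 120.9, 58, 44, -5.7)]
```

Pile axis: (0.501, 0.115), yaw -6°, top at about z = 0.021. I'll grip plate P1.

>>> servo_tool(plan=[[1, [-0.2, -0.7, 3], [0.2, 0.8, 0.1]], [1, [0, 0, 3], [0, 0, 0]], [1, [0, 0, 2.5], [0, 0, 0]], [1, [0, 0, 1.5], [0, 0, 0]], [1, [0, 0, 0], [0, 0, 0]], [1, [0, 0, 0], [0, 0, 0]]])

```text
time_s: 8.12
tool_pos: [0.6691, -0.0909, 0.0431]
tool_rot: [179.5, 0.9, -172.3]
force: [0.4, 0.4, -0.0]
grip_width: 0.0874
```

```bash
python3 go.py .6628 -.1115 .004 6.7
```

```text
t 8.12 pos [ 0.6691 -0.0909  0.0431] rot [ 179.5    0.9 -172.3] F [ 0.38  0.43 -0.  ] w 0.0874
turn [0.6 0.8 1. ] then shift cm [ 0.87 -1.97  3.91]
```

>>> servo_tool(plan=[[1, [0.5, -1, 0], [0.5, 0.8, 1]], [1, [0.3, -0.8, 0.5], [0, 0, 0]], [1, [0, 0, 0.5], [0, 0, 0]], [1, [0, 0, 0], [0, 0, 0]], [1, [0, 0, 0], [0, 0, 0]]])

```text
time_s: 8.53
tool_pos: [0.667, -0.1088, 0.0393]
tool_rot: [180.0, 0.5, -173.2]
force: [0.3, -1.0, 0.4]
grip_width: 0.0871
```

```bash
python3 go.py .6628 -.1115 .004 6.7
```

```text
t 8.53 pos [ 0.667  -0.1088  0.0393] rot [ 180.     0.5 -173.2] F [ 0.31 -0.99  0.43] w 0.0871
turn [0.  0.5 0.1] then shift cm [ 0.45 -0.22  3.53]
```

>>> servo_tool(plan=[[1, [0.4, -0.2, 1], [0, 0.5, 0]], [1, [0.2, 0, 1], [0, 0, 0]], [1, [0, 0, 0.8], [0, 0, 0]], [1, [0, 0, 0.5], [0, 0, 0]], [1, [0, 0, 0.3], [0, 0, 0]], [1, [0, 0, 0], [0, 0, 0]], [1, [0, 0, 0], [0, 0, 0]]])

```text
time_s: 9.12
tool_pos: [0.6614, -0.1123, 0.0005]
tool_rot: [180.0, 0.1, -173.2]
force: [-0.9, 0.8, 5.5]
grip_width: 0.0871
```

```bash
python3 go.py .6628 -.1115 .004 6.7
```

```text
t 9.12 pos [ 6.614e-01 -1.123e-01  5.000e-04] rot [ 1.800e+02  1.000e-01 -1.732e+02] F [-0.92  0.81  5.47] w 0.0871
turn [0.  0.1 0.1] then shift cm [-0.14  0.07 -0.35]
```

>>> servo_tool(plan=[[0, [-0.1, 0, -0.3], [0, 0, 0]], [0, [0, 0, 0], [0, 0, 0]], [0, [0, 0, 0], [0, 0, 0]], [0, [0, 0, 0], [0, 0, 0]], [0, [0, 0, 0], [0, 0, 0]], [0, [0, 0, 0], [0, 0, 0]], [0, [0, 0, 0], [0, 0, 0]], [0, [0, 0, 0], [0, 0, 0]], [0, [0, 0, 0], [0, 0, 0]], [0, [0, 0, 0], [0, 0, 0]], [0, [0, 0, 0], [0, 0, 0]]], force=30)

```text
time_s: 10.03
tool_pos: [0.6624, -0.1116, 0.0026]
tool_rot: [180.0, 0.0, -173.2]
force: [-0.1, 0.6, -0.6]
grip_width: 0.0457
```

```bash
python3 go.py .501 .115 .07 -6
```

```text
t 10.03 pos [ 0.6624 -0.1116  0.0026] rot [ 180.     0.  -173.2] F [-0.08  0.63 -0.63] w 0.0457
turn [ 0.   0.  12.8] then shift cm [18.42 20.85 -6.74]
```

>>> servo_tool(plan=[[0, [0, 0, -1], [0, 0, 0]], [0, [0, 0, -3], [0, 0, 0]], [0, [0, 0, -3.5], [0, 0, 0]], [0, [0, 0, -3.5], [0, 0, 4]], [0, [0, 0, -3], [0, 0, 4.4]], [0, [0.5, 0.6, -1], [0, 0, 4.4]], [0, [1.8, 2, 0], [0, 0, 0]], [0, [2.4, 2.7, 0], [0, 0, 0]], [0, [2.4, 2.7, 0], [0, 0, 0]], [0, [2.4, 2.7, 0], [0, 0, 0]], [0, [2.4, 2.7, 0], [0, 0, 0]], [0, [2.4, 2.7, 0], [0, 0, 0]], [0, [1.6, 1.8, 0], [0, 0, 0]], [0, [0.6, 0.8, 0], [0, 0, 0]], [0, [0, 0, 0], [0, 0, 0]], [0, [0, 0, 0], [0, 0, 0]]])

```text
time_s: 11.37
tool_pos: [0.5074, 0.0977, 0.1624]
tool_rot: [-179.9, -0.4, 173.0]
force: [0.4, 0.2, -3.1]
grip_width: 0.0457
```

```bash
python3 go.py .501 .115 .06 -6
```

```text
t 11.37 pos [0.5074 0.0977 0.1624] rot [-179.9   -0.4  173. ] F [ 0.4   0.17 -3.1 ] w 0.0457
turn [-0.1 -0.4 -1. ] then shift cm [ 0.82  1.65 10.24]
```

>>> servo_tool(plan=[[0, [0.6, 1.2, 2], [0, -0.4, -1]], [0, [0.2, 0.4, 2.5], [0, 0, 0]], [0, [0, 0, 2], [0, 0, 0]], [0, [0, 0, 1.5], [0, 0, 0]], [0, [0, 0, 0.5], [0, 0, 0]], [0, [0, 0, 0], [0, 0, 0]], [0, [0, 0, 0], [0, 0, 0]], [0, [0, 0, 0], [0, 0, 0]]])

```text
time_s: 12.03
tool_pos: [0.5086, 0.1042, 0.0782]
tool_rot: [-179.8, 0.5, 173.1]
force: [0.6, 0.1, -2.8]
grip_width: 0.0456
```

```bash
python3 go.py .501 .115 .03 -6
```

```text
t 12.03 pos [0.5086 0.1042 0.0782] rot [-179.8    0.5  173.1] F [ 0.58  0.12 -2.83] w 0.0456
turn [-0.2  0.5 -0.9] then shift cm [0.87 0.99 4.82]
```

>>> servo_tool(plan=[[0, [0.6, 0.7, 0.5], [0, 0.5, -0.9]], [0, [0.4, 0.5, 0.7], [0, 0, 0]], [0, [0.1, 0.1, 0.7], [0, 0, 0]], [0, [0, 0, 0.5], [0, 0, 0]], [0, [0, 0, 0], [0, 0, 0]], [0, [0, 0, 0], [0, 0, 0]], [0, [0, 0, 0], [0, 0, 0]]])

```text
time_s: 12.62
tool_pos: [0.5005, 0.1207, 0.0546]
tool_rot: [-180.0, 0.2, 174.2]
force: [0.5, 0.3, -2.3]
grip_width: 0.0454
```

```bash
python3 go.py .501 .115 .03 -6
```

```text
t 12.62 pos [0.5005 0.1207 0.0546] rot [-180.     0.2  174.2] F [ 0.46  0.29 -2.28] w 0.0454
turn [-0.   0.2  0.2] then shift cm [-0.11 -0.56  2.46]
```

>>> servo_tool(plan=[[0, [-0.1, -0.4, 0.4], [0, 0, 0]], [0, [0, -0.1, 0.4], [0, 0, 0]], [0, [0, 0, 0.4], [0, 0, 0]], [0, [0, 0, 0.4], [0, 0, 0]], [0, [0, 0, 0.2], [0, 0, 0]], [0, [0, 0, 0], [0, 0, 0]], [0, [0, 0, 0], [0, 0, 0]]])

```text
time_s: 13.2
tool_pos: [0.5017, 0.1142, 0.0349]
tool_rot: [-180.0, 0.2, 174.1]
force: [-0.2, -0.6, -2.6]
grip_width: 0.0456
```

```bash
python3 go.py .501 .115 .024 -6
```

```text
t 13.2 pos [0.5017 0.1142 0.0349] rot [-180.     0.2  174.1] F [-0.17 -0.59 -2.59] w 0.0456
turn [-0.   0.2  0.1] then shift cm [0.08 0.07 1.09]
```

>>> servo_tool(plan=[[0, [0.1, 0.05, 0.3], [0, 0, 0]], [0, [0, 0, 0.3], [0, 0, 0]], [0, [0, 0, 0.2], [0, 0, 0]], [0, [0, 0, 0.2], [0, 0, 0]], [0, [0, 0, 0], [0, 0, 0]]])

```text
time_s: 13.62
tool_pos: [0.5013, 0.1153, 0.0245]
tool_rot: [-180.0, 0.3, 174.1]
force: [-0.9, 0.3, -1.2]
grip_width: 0.0453
```

```bash
python3 go.py .501 .115 .024 -6
```

```text
t 13.62 pos [0.5013 0.1153 0.0245] rot [-180.     0.3  174.1] F [-0.91  0.34 -1.18] w 0.0453
turn [-0.   0.3  0.1] then shift cm [ 0.02 -0.03  0.05]
```

>>> servo_tool(plan=[[0, [0, 0, 0.15], [0, 0, 0]], [0, [0, 0, 0.15], [0, 0, 0]], [0, [0, 0, 0.1], [0, 0, 0]]])

```text
time_s: 13.87
tool_pos: [0.5013, 0.1153, 0.0245]
tool_rot: [180.0, 0.1, 174.1]
force: [-1.9, 0.0, 2.6]
grip_width: 0.0457
```

>>> servo_tool(plan=[[1, [0, 0, 0], [0, 0, 0]], [1, [0, 0, 0], [0, 0, 0]], [1, [0, 0, 0], [0, 0, 0]], [1, [0, 0, 0], [0, 0, 0]], [1, [0, 0, -1], [0, 0, 0]], [1, [0, 0, -3], [0, 0, 0]], [1, [0, 0, -4], [0, 0, 0]], [1, [0, 0, -4], [0, 0, -4]], [1, [0, -1, -1], [0, 0, -4.5]], [1, [-0.5, -3, 0], [0, 0, 0]], [1, [-0.6, -4, 0], [0, 0, 0]], [1, [-0.6, -4, 0], [0, 0, 0]], [1, [-0.6, -4, 0], [0, 0, 0]], [1, [-0.4, -3, 1], [0, 0, 0]], [1, [-0.2, -1.5, 2], [0, 0, 0]], [1, [0, 0, 2], [0, 0, 0]], [1, [0, 0, 1], [0, 0, 0]], [1, [0, 0, 0], [0, 0, 0]], [1, [0, 0, 0], [0, 0, 0]]])

```text
time_s: 15.45
tool_pos: [0.548, -0.0962, 0.1132]
tool_rot: [-180.0, 1.3, -176.7]
force: [0.5, -0.0, -0.2]
grip_width: 0.0868
```

```bash
python3 go.py .542 -.1025 .004 3
```

```text
t 15.45 pos [ 0.548  -0.0962  0.1132] rot [-180.     1.3 -176.7] F [ 0.48 -0.02 -0.24] w 0.0868
turn [-0.   1.3  0.3] then shift cm [ 0.64 -0.59 10.92]
```

>>> servo_tool(plan=[[1, [0.5, -0.5, 1.5], [0, 1.3, 0.3]], [1, [0.2, -0.2, 2.5], [0, 0, 0]], [1, [0, 0, 2], [0, 0, 0]], [1, [0, 0, 1], [0, 0, 0]], [1, [0, 0, 0.3], [0, 0, 0]], [1, [0, 0, 0], [0, 0, 0]], [1, [0, 0, 0], [0, 0, 0]]])

```text
time_s: 16.03
tool_pos: [0.5483, -0.0961, 0.0459]
tool_rot: [179.8, 0.7, -176.3]
force: [-0.3, -0.5, -0.0]
grip_width: 0.087
```

```bash
python3 go.py .542 -.1025 .004 3; python3 - <<'E'
from h import *
for n in("top","scene"):
    I=cam(n); m=cv2.morphologyEx(cv2.inRange(cv2.cvtColor(I[0],cv2.COLOR_BGR2HSV),(8,100,90),(25,255,255)),cv2.MORPH_CLOSE,np.ones((5,5)))
    print(n,[r for r in rect(I,m,.03) if .4<r[1]/1000<.6 and 50<r[2]<180])
E
```

```text
t 16.03 pos [ 0.5483 -0.0961  0.0459] rot [ 179.8    0.7 -176.3] F [-0.34 -0.5  -0.02] w 0.087
turn [0.2 0.7 0.7] then shift cm [ 0.66 -0.6   4.19]
top [(array([248., 220.]), 501.5, 114.7, 75, 47, -5.4)]
scene [(array([323., 246.]), 495.9, 115.8, 64, 47, -5.8)]
```

Plate 1 lies well on the pile. I'll continue down onto P2.

>>> servo_tool(plan=[[1, [0.5, -0.4, 0.7], [0.2, 0.7, 0.7]], [1, [0.3, -0.2, 1], [0, 0, 0]], [1, [0, 0, 1], [0, 0, 0]], [1, [0, 0, 0.6], [0, 0, 0]], [1, [0, 0, 0.2], [0, 0, 0]], [1, [0, 0, 0], [0, 0, 0]], [1, [0, 0, 0], [0, 0, 0]], [1, [0, 0, 0], [0, 0, 0]]])

```text
time_s: 16.8
tool_pos: [0.5411, -0.104, 0.0089]
tool_rot: [-180.0, 0.1, -177.2]
force: [-0.2, 0.5, 0.0]
grip_width: 0.087
```

```bash
python3 go.py .542 -.1025 .003 3
```

```text
t 16.8 pos [ 0.5411 -0.104   0.0089] rot [-1.800e+02  1.000e-01 -1.772e+02] F [-0.16  0.54  0.02] w 0.087
turn [-0.   0.1 -0.2] then shift cm [-0.1   0.15  0.59]
```

>>> servo_tool(plan=[[0, [-0.1, 0.1, 0.35], [0, 0, 0]], [0, [0, 0, 0.25], [0, 0, 0]], [0, [0, 0, 0], [0, 0, 0]], [0, [0, 0, 0], [0, 0, 0]], [0, [0, 0, 0], [0, 0, 0]], [0, [0, 0, 0], [0, 0, 0]]])

```text
time_s: 17.3
tool_pos: [0.5432, -0.1026, 0.0032]
tool_rot: [-180.0, 0.2, -177.1]
force: [-0.2, -0.0, 0.4]
grip_width: 0.0551
```

>>> servo_tool(plan=[[0, [0, 0, 0], [0, 0, 0]], [0, [0, 0, 0], [0, 0, 0]], [0, [0, 0, 0], [0, 0, 0]], [0, [0, 0, 0], [0, 0, 0]], [0, [0, 0, 0], [0, 0, 0]]])

```text
time_s: 17.72
tool_pos: [0.5434, -0.1026, 0.0034]
tool_rot: [-180.0, 0.2, -177.1]
force: [-1.0, 1.2, -0.6]
grip_width: 0.0452
```

```bash
python3 go.py .501 .115 .15 -6
```

```text
t 17.72 pos [ 0.5434 -0.1026  0.0034] rot [-180.     0.2 -177.1] F [-1.    1.16 -0.62] w 0.0452
turn [-0.   0.2  8.9] then shift cm [  6.49  21.2  -14.66]
```

>>> servo_tool(plan=[[0, [0, 0, -1], [0, 0, 0]], [0, [0, 0, -3], [0, 0, 0]], [0, [0, 0, -3.5], [0, 0, 0]], [0, [0, 0, -3.5], [0, 0, 4.4]], [0, [0, 0, -2], [0, 0, 4.4]], [0, [0.3, 1, -0.5], [0, 0, 0]], [0, [0.9, 3, 0], [0, 0, 0]], [0, [1.1, 3.8, 0], [0, 0, 0]], [0, [1.1, 3.8, 0], [0, 0, 0]], [0, [1.1, 3.8, 0], [0, 0, 0]], [0, [1, 3.2, 0], [0, 0, 0]], [0, [0.6, 2, 1], [0, 0, 0]], [0, [0.2, 0.6, 2], [0, 0, 0]], [0, [0, 0, 2], [0, 0, 0]], [0, [0, 0, 1], [0, 0, 0]], [0, [0, 0, 0], [0, 0, 0]], [0, [0, 0, 0], [0, 0, 0]]])

```text
time_s: 19.13
tool_pos: [0.4956, 0.1207, 0.0865]
tool_rot: [-179.9, -0.2, 173.1]
force: [-0.7, -0.2, -2.4]
grip_width: 0.0457
```

```bash
python3 go.py .5025 .115 .045 -6
```

```text
t 19.13 pos [0.4956 0.1207 0.0865] rot [-179.9   -0.2  173.1] F [-0.73 -0.24 -2.36] w 0.0457
turn [-0.1 -0.2 -0.9] then shift cm [-0.74 -0.5   4.15]
```

>>> servo_tool(plan=[[0, [-0.5, -0.3, 0.7], [0, -0.2, -0.9]], [0, [-0.3, -0.2, 1], [0, 0, 0]], [0, [0, 0, 0.9], [0, 0, 0]], [0, [0, 0, 0.5], [0, 0, 0]], [0, [0, 0, 0], [0, 0, 0]], [0, [0, 0, 0], [0, 0, 0]], [0, [0, 0, 0], [0, 0, 0]]])

```text
time_s: 19.72
tool_pos: [0.5058, 0.1114, 0.057]
tool_rot: [-180.0, 0.1, 173.5]
force: [-0.2, 0.2, -3.1]
grip_width: 0.0457
```

```bash
python3 go.py .5025 .115 .035 -6
```

```text
t 19.72 pos [0.5058 0.1114 0.057 ] rot [-1.800e+02  1.000e-01  1.735e+02] F [-0.21  0.19 -3.13] w 0.0457
turn [-0.   0.1 -0.5] then shift cm [0.36 0.33 2.2 ]
```

>>> servo_tool(plan=[[0, [0.25, 0.25, 0.3], [0, 0, -0.5]], [0, [0.1, 0.1, 0.4], [0, 0, 0]], [0, [0, 0, 0.4], [0, 0, 0]], [0, [0, 0, 0.3], [0, 0, 0]], [0, [0, 0, 0], [0, 0, 0]], [0, [0, 0, 0], [0, 0, 0]]])

```text
time_s: 20.22
tool_pos: [0.5026, 0.1168, 0.0424]
tool_rot: [179.9, 0.2, 174.1]
force: [-0.5, -0.1, -3.2]
grip_width: 0.0455
```

```bash
python3 go.py .5025 .115 .035 -6
```

```text
t 20.22 pos [0.5026 0.1168 0.0424] rot [179.9   0.2 174.1] F [-0.45 -0.15 -3.15] w 0.0455
turn [0.1 0.2 0.1] then shift cm [-0.   -0.18  0.74]
```

>>> servo_tool(plan=[[0, [0, -0.15, 0.2], [0, 0, 0]], [0, [0, 0, 0.2], [0, 0, 0]], [0, [0, 0, 0.2], [0, 0, 0]], [0, [0, 0, 0.15], [0, 0, 0]], [0, [0, 0, 0.1], [0, 0, 0]]])

```text
time_s: 20.63
tool_pos: [0.503, 0.1151, 0.0352]
tool_rot: [179.9, 0.2, 174.1]
force: [-5.8, -0.6, 11.8]
grip_width: 0.0457
```

>>> servo_tool(plan=[[0, [0, 0, 0.12], [0, 0, 0]], [0, [0, 0, 0.12], [0, 0, 0]]])

```text
time_s: 20.8
tool_pos: [0.503, 0.1151, 0.0353]
tool_rot: [179.9, 0.1, 174.1]
force: [-4.4, -1.4, 7.1]
grip_width: 0.0456
```

>>> servo_tool(plan=[[1, [0, 0, 0], [0, 0, 0]], [1, [0, 0, 0], [0, 0, 0]], [1, [0, 0, 0], [0, 0, 0]], [1, [0, 0, 0], [0, 0, 0]], [1, [0, 0, -1], [0, 0, 0]], [1, [0, 0, -3], [0, 0, 0]], [1, [0, 0, -4], [0, 0, -5.4]], [1, [0, -1, -2], [0, 0, -5.4]], [1, [-0.1, -3, 0], [0, 0, 0]], [1, [-0.2, -4.1, 0], [0, 0, 0]], [1, [-0.2, -4.1, 0], [0, 0, 0]], [1, [-0.2, -4.1, 0], [0, 0, 0]], [1, [-0.2, -4.1, 0], [0, 0, 0]], [1, [-0.2, -4.1, 0], [0, 0, 0]], [1, [-0.2, -4.1, 0], [0, 0, 0]], [1, [-0.1, -4, 1], [0, 0, 0]], [1, [0, -2, 2], [0, 0, 0]], [1, [0, -0.5, 2], [0, 0, 0]], [1, [0, 0, 1], [0, 0, 0]], [1, [0, 0, 0], [0, 0, 0]]])

```text
time_s: 22.47
tool_pos: [0.561, -0.2445, 0.0946]
tool_rot: [-179.8, 1.6, -174.0]
force: [0.0, 0.4, -0.1]
grip_width: 0.087
```

>>> servo_tool(plan=[[1, [0, 0, 0], [0, 0, 0]], [1, [0, 0, 0], [0, 0, 0]]])

```text
time_s: 22.63
tool_pos: [0.5612, -0.2427, 0.0953]
tool_rot: [-179.9, 1.6, -173.9]
force: [0.3, 0.1, 0.4]
grip_width: 0.0871
```

```bash
python3 go.py .5476 -.238 .004 4.9;  python3 - <<'E'
from h import *
for n in("top","scene"):
    I=cam(n); m=cv2.morphologyEx(cv2.inRange(cv2.cvtColor(I[0],cv2.COLOR_BGR2HSV),(8,100,90),(25,255,255)),cv2.MORPH_CLOSE,np.ones((5,5)))
    print(n,[r for r in rect(I,m,.042) if .4<r[1]/1000<.6 and 50<r[2]<180],[r for r in rect(I,m,.01) if .5<r[1]/1000<.6 and -260<r[2]<-200])
E
```

```text
t 22.63 pos [ 0.5612 -0.2427  0.0953] rot [-179.9    1.6 -173.9] F [0.25 0.09 0.39] w 0.0871
turn [-0.1  1.6  1.2] then shift cm [1.31 0.59 9.13]
top [(array([248., 219.]), 500.9, 114.4, 76, 48, -6.0)] []
scene [(array([323., 245.]), 499.4, 117.1, 69, 50, -5.7)] [(array([212., 200.]), 547.9, -237.5, 71, 45, 5.2)]
```

>>> servo_tool(plan=[[1, [0.7, 0.3, 1.5], [-0.1, 1.6, 1.2]], [1, [0.5, 0.2, 2.5], [0, 0, 0]], [1, [0.2, 0.1, 2], [0, 0, 0]], [1, [0, 0, 1], [0, 0, 0]], [1, [0, 0, 0.3], [0, 0, 0]], [1, [0, 0, 0], [0, 0, 0]], [1, [0, 0, 0], [0, 0, 0]], [1, [0, 0, 0], [0, 0, 0]]])

```text
time_s: 23.4
tool_pos: [0.5512, -0.2316, 0.022]
tool_rot: [179.9, 0.1, -174.9]
force: [-0.8, -0.3, 0.8]
grip_width: 0.0869
```

```bash
python3 go.py .5476 -.238 .003 5
```

```text
t 23.4 pos [ 0.5512 -0.2316  0.022 ] rot [ 1.799e+02  1.000e-01 -1.749e+02] F [-0.76 -0.34  0.79] w 0.0869
turn [0.1 0.1 0.1] then shift cm [ 0.41 -0.61  1.9 ]
```

>>> servo_tool(plan=[[1, [0.3, -0.4, 0.3], [0, 0, 0]], [1, [0.15, -0.25, 0.5], [0, 0, 0]], [1, [0, 0, 0.5], [0, 0, 0]], [1, [0, 0, 0.3], [0, 0, 0]], [1, [0, 0, 0], [0, 0, 0]], [1, [0, 0, 0], [0, 0, 0]]])

```text
time_s: 23.9
tool_pos: [0.549, -0.2409, 0.0074]
tool_rot: [-180.0, 0.4, -174.9]
force: [0.5, -0.1, -0.6]
grip_width: 0.0872
```

```bash
python3 go.py .5476 -.238 .003 5
```

```text
t 23.9 pos [ 0.549  -0.2409  0.0074] rot [-180.     0.4 -174.9] F [ 0.45 -0.07 -0.63] w 0.0872
turn [-0.   0.4  0.1] then shift cm [0.11 0.31 0.44]
```

>>> servo_tool(plan=[[0, [0.1, 0.3, 0.25], [0, 0.4, 0]], [0, [0, 0, 0.2], [0, 0, 0]], [0, [0, 0, 0], [0, 0, 0]], [0, [0, 0, 0], [0, 0, 0]], [0, [0, 0, 0], [0, 0, 0]], [0, [0, 0, 0], [0, 0, 0]], [0, [0, 0, 0], [0, 0, 0]], [0, [0, 0, 0], [0, 0, 0]], [0, [0, 0, 0], [0, 0, 0]], [0, [0, 0, 0], [0, 0, 0]], [0, [0, 0, 0], [0, 0, 0]], [0, [0, 0, 0], [0, 0, 0]]])

```text
time_s: 24.9
tool_pos: [0.548, -0.2375, 0.0025]
tool_rot: [-179.9, -0.0, -174.9]
force: [1.3, -0.5, 0.8]
grip_width: 0.0456
```

```bash
python3 go.py .501 .115 .15 -6
```

```text
t 24.9 pos [ 0.548  -0.2375  0.0025] rot [-179.9   -0.  -174.9] F [ 1.31 -0.51  0.79] w 0.0456
turn [-0.1 -0.  11.1] then shift cm [  8.36  34.56 -14.75]
```

>>> servo_tool(plan=[[0, [0, 0, -1], [0, 0, 0]], [0, [0, 0, -3], [0, 0, 0]], [0, [0, 0, -3.5], [0, 0, 0]], [0, [0, 0, -3.5], [0, 0, 5.5]], [0, [0, 0, -2.5], [0, 0, 5.5]], [0, [0.3, 1, -0.5], [0, 0, 0]], [0, [0.7, 3, 0], [0, 0, 0]], [0, [0.9, 3.8, 0], [0, 0, 0]], [0, [0.9, 3.8, 0], [0, 0, 0]], [0, [0.9, 3.8, 0], [0, 0, 0]], [0, [0.9, 3.8, 0], [0, 0, 0]], [0, [0.9, 3.8, 0], [0, 0, 0]], [0, [0.9, 3.8, 0], [0, 0, 0]], [0, [0.9, 3.4, 0], [0, 0, 0]], [0, [0.6, 2.6, 0], [0, 0, 0]], [0, [0.3, 1.2, 1], [0, 0, 0]], [0, [0, 0, 2], [0, 0, 0]], [0, [0, 0, 1], [0, 0, 0]], [0, [0, 0, 0], [0, 0, 0]], [0, [0, 0, 0], [0, 0, 0]]])

```text
time_s: 26.57
tool_pos: [0.5, 0.118, 0.1141]
tool_rot: [-180.0, -0.0, 172.7]
force: [-0.2, 0.2, -2.1]
grip_width: 0.0453
```

```bash
python3 go.py .5013 .115 .057 -6
```

```text
t 26.57 pos [0.5    0.118  0.1141] rot [-180.    -0.   172.7] F [-0.24  0.15 -2.09] w 0.0453
turn [-0.  -0.  -1.3] then shift cm [-0.16 -0.29  5.71]
```

>>> servo_tool(plan=[[0, [-0.1, -0.2, 1], [0, 0, -1.3]], [0, [0, -0.1, 1.5], [0, 0, 0]], [0, [0, 0, 1.5], [0, 0, 0]], [0, [0, 0, 0.8], [0, 0, 0]], [0, [0, 0, 0.2], [0, 0, 0]], [0, [0, 0, 0], [0, 0, 0]], [0, [0, 0, 0], [0, 0, 0]], [0, [0, 0, 0], [0, 0, 0]]])

```text
time_s: 27.23
tool_pos: [0.5056, 0.1056, 0.0673]
tool_rot: [-180.0, 0.3, 173.1]
force: [-0.2, 0.3, -1.4]
grip_width: 0.0454
```

```bash
python3 go.py .5013 .115 .045 -6
```

```text
t 27.23 pos [0.5056 0.1056 0.0673] rot [-180.     0.3  173.1] F [-0.22  0.28 -1.45] w 0.0454
turn [-0.   0.3 -0.9] then shift cm [0.53 0.89 2.23]
```

>>> servo_tool(plan=[[0, [0.35, 0.55, 0.2], [0, 0.3, -0.9]], [0, [0.15, 0.3, 0.4], [0, 0, 0]], [0, [0, 0, 0.4], [0, 0, 0]], [0, [0, 0, 0.2], [0, 0, 0]], [0, [0, 0, 0], [0, 0, 0]], [0, [0, 0, 0], [0, 0, 0]], [0, [0, 0, 0], [0, 0, 0]]])

```text
time_s: 27.82
tool_pos: [0.5025, 0.117, 0.0561]
tool_rot: [179.9, 0.2, 174.2]
force: [-0.0, -0.6, -1.7]
grip_width: 0.0453
```

```bash
python3 go.py .5013 .115 .045 -6
```

```text
t 27.82 pos [0.5025 0.117  0.0561] rot [179.9   0.2 174.2] F [-0.04 -0.62 -1.74] w 0.0453
turn [0.1 0.2 0.2] then shift cm [ 0.09 -0.21  1.11]
```

>>> servo_tool(plan=[[0, [0.08, -0.17, 0.2], [0, 0, 0]], [0, [0, 0, 0.25], [0, 0, 0]], [0, [0, 0, 0.2], [0, 0, 0]], [0, [0, 0, 0.2], [0, 0, 0]], [0, [0, 0, 0.1], [0, 0, 0]]])

```text
time_s: 28.23
tool_pos: [0.5019, 0.115, 0.0464]
tool_rot: [179.9, 0.2, 174.2]
force: [-3.2, -0.3, 10.7]
grip_width: 0.0455
```

>>> servo_tool(plan=[[0, [0, 0, 0.15], [0, 0, 0]], [0, [0, 0, 0.15], [0, 0, 0]]])

```text
time_s: 28.4
tool_pos: [0.5019, 0.115, 0.0464]
tool_rot: [179.9, 0.1, 174.2]
force: [-5.0, -1.4, 13.3]
grip_width: 0.0457
```

```bash
python3 go.py .5013 .115 .045 -6
```

```text
t 28.4 pos [0.5019 0.115  0.0464] rot [1.799e+02 1.000e-01 1.742e+02] F [-5.05 -1.42 13.33] w 0.0457
turn [0.1 0.1 0.2] then shift cm [ 0.06 -0.    0.14]
```

>>> servo_tool(plan=[[1, [0, 0, 0], [0, 0, 0]], [1, [0, 0, 0], [0, 0, 0]], [1, [0, 0, 0], [0, 0, 0]], [1, [0, 0, 0], [0, 0, 0]], [1, [0, 0, -1], [0, 0, 0]], [1, [0, 0, -3], [0, 0, 0]], [1, [0, 0, -4], [0, 0, 4.8]], [1, [0, 0, -3], [0, 0, 4.9]], [1, [-1.5, -1.8, -0.5], [0, 0, 0]], [1, [-2.5, -2.9, 0], [0, 0, 0]], [1, [-2.5, -2.9, 0], [0, 0, 0]], [1, [-2.5, -2.9, 0], [0, 0, 0]], [1, [-2.5, -2.9, 0], [0, 0, 0]], [1, [-2.5, -2.9, 0], [0, 0, 0]], [1, [-2.5, -2.9, 0], [0, 0, 0]], [1, [-2.5, -2.9, 0], [0, 0, 0]], [1, [-2.5, -2.9, 0], [0, 0, 0]], [1, [-2.5, -2.9, 1], [0, 0, 0]], [1, [-1.5, -2, 2], [0, 0, 0]], [1, [0, 0, 2], [0, 0, 0]]])

```text
time_s: 30.07
tool_pos: [0.6805, -0.2531, 0.1315]
tool_rot: [179.7, 1.2, 165.0]
force: [-1.5, -0.7, -0.5]
grip_width: 0.087
```

>>> servo_tool(plan=[[1, [0, 0, 1], [0, 0, 0]], [1, [0, 0, 0], [0, 0, 0]], [1, [0, 0, 0], [0, 0, 0]]])

```text
time_s: 30.32
tool_pos: [0.6781, -0.2545, 0.1168]
tool_rot: [179.7, 0.7, 164.8]
force: [-0.4, 0.7, -0.3]
grip_width: 0.0871
```

```bash
python3 go.py .6726 -.2510 .004 -15.5;  python3 - <<'E'
from h import *
for n in("top","scene"):
    I=cam(n); m=cv2.morphologyEx(cv2.inRange(cv2.cvtColor(I[0],cv2.COLOR_BGR2HSV),(8,100,90),(25,255,255)),cv2.MORPH_CLOSE,np.ones((5,5)))
    print(n,[r for r in rect(I,m,.052) if .4<r[1]/1000<.6 and 50<r[2]<180])
E
```

```text
t 30.32 pos [ 0.6781 -0.2545  0.1168] rot [179.7   0.7 164.8] F [-0.38  0.74 -0.3 ] w 0.0871
turn [0.3 0.7 0.3] then shift cm [ 0.62  0.19 11.28]
top [(array([248., 219.]), 499.5, 114.0, 76, 48, -6.0)]
scene [(array([324., 244.]), 501.9, 119.0, 72, 52, -5.6)]
```

>>> servo_tool(plan=[[1, [0.4, 0.1, 1.5], [0.3, 0.7, 0.3]], [1, [0.2, 0.1, 3], [0, 0, 0]], [1, [0, 0, 3], [0, 0, 0]], [1, [0, 0, 1.5], [0, 0, 0]], [1, [0, 0, 0.5], [0, 0, 0]], [1, [0, 0, 0], [0, 0, 0]], [1, [0, 0, 0], [0, 0, 0]], [1, [0, 0, 0], [0, 0, 0]]])

```text
time_s: 31.08
tool_pos: [0.6797, -0.2425, 0.0264]
tool_rot: [179.8, 0.7, 165.1]
force: [-0.6, -0.2, 0.7]
grip_width: 0.087
```

```bash
python3 go.py .6726 -.2510 .003 -15.5
```

```text
t 31.08 pos [ 0.6797 -0.2425  0.0264] rot [179.8   0.7 165.1] F [-0.6  -0.16  0.72] w 0.087
turn [0.2 0.7 0.6] then shift cm [ 0.46 -1.01  2.34]
```

>>> servo_tool(plan=[[1, [0.3, -0.6, 0.3], [0.2, 0.7, 0.6]], [1, [0.15, -0.35, 0.6], [0, 0, 0]], [1, [0, 0, 0.6], [0, 0, 0]], [1, [0, 0, 0.3], [0, 0, 0]], [1, [0, 0, 0], [0, 0, 0]], [1, [0, 0, 0], [0, 0, 0]], [1, [0, 0, 0], [0, 0, 0]]])

```text
time_s: 31.67
tool_pos: [0.6746, -0.2539, 0.0114]
tool_rot: [-179.9, 0.3, 164.4]
force: [0.7, 0.4, 0.6]
grip_width: 0.0871
```

```bash
python3 go.py .6726 -.2510 .003 -15.5
```

```text
t 31.67 pos [ 0.6746 -0.2539  0.0114] rot [-179.9    0.3  164.4] F [0.7  0.36 0.64] w 0.0871
turn [-0.1  0.3 -0.1] then shift cm [0.28 0.23 0.84]
```

>>> servo_tool(plan=[[0, [0.2, 0.2, 0.3], [0, 0.3, 0]], [0, [0.05, 0, 0.3], [0, 0, 0]], [0, [0, 0, 0.2], [0, 0, 0]], [0, [0, 0, 0], [0, 0, 0]], [0, [0, 0, 0], [0, 0, 0]]])

```text
time_s: 32.08
tool_pos: [0.673, -0.2506, 0.0028]
tool_rot: [-180.0, 0.0, 164.4]
force: [-0.9, -0.1, 0.6]
grip_width: 0.0614
```

```bash
python3 go.py .6726 -.2510 .003 -15.5
```

```text
t 32.08 pos [ 0.673  -0.2506  0.0028] rot [-180.     0.   164.4] F [-0.88 -0.11  0.65] w 0.0614
turn [-0.   0.  -0.1] then shift cm [ 0.02 -0.05 -0.02]
```

>>> servo_tool(plan=[[0, [0, 0, 0], [0, 0, 0]], [0, [0, 0, 0], [0, 0, 0]], [0, [0, 0, 0], [0, 0, 0]], [0, [0, 0, 0], [0, 0, 0]], [0, [0, 0, 0], [0, 0, 0]], [0, [0, 0, 0], [0, 0, 0]]])

```text
time_s: 32.58
tool_pos: [0.6729, -0.2507, 0.0026]
tool_rot: [-179.9, 0.0, 164.4]
force: [-0.6, 0.6, 0.2]
grip_width: 0.0456
```

```bash
python3 go.py .5013 .115 .15 -6
```

```text
t 32.58 pos [ 0.6729 -0.2507  0.0026] rot [-179.9    0.   164.4] F [-0.64  0.55  0.21] w 0.0456
turn [-0.1  0.  -9.6] then shift cm [ 20.89  34.58 -14.74]
```

>>> servo_tool(plan=[[0, [0, 0, -1], [0, 0, 0]], [0, [0, 0, -3], [0, 0, 0]], [0, [0, 0, -4], [0, 0, 0]], [0, [0, 0, -4], [0, 0, -4.8]], [0, [0, 0, -3], [0, 0, -4.8]], [0, [0.9, 1.5, -0.5], [0, 0, 0]], [0, [2, 3.3, 0], [0, 0, 0]], [0, [2.1, 3.5, 0], [0, 0, 0]], [0, [2.1, 3.5, 0], [0, 0, 0]], [0, [2.1, 3.5, 0], [0, 0, 0]], [0, [2.1, 3.5, 0], [0, 0, 0]], [0, [2.1, 3.5, 0], [0, 0, 0]], [0, [2.1, 3.5, 0], [0, 0, 0]], [0, [2.1, 3.5, 0], [0, 0, 0]], [0, [1.8, 3, 0], [0, 0, 0]], [0, [1, 1.6, 0], [0, 0, 0]], [0, [0, 0, 1], [0, 0, 0]], [0, [0, 0, 1.5], [0, 0, 0]], [0, [0, 0, 0], [0, 0, 0]], [0, [0, 0, 0], [0, 0, 0]]])

```text
time_s: 34.25
tool_pos: [0.4893, 0.116, 0.1422]
tool_rot: [179.9, -0.4, 174.1]
force: [0.5, -0.2, -2.5]
grip_width: 0.0454
```

```bash
python3 go.py .5013 .115 .068 -6
```

```text
t 34.25 pos [0.4893 0.116  0.1422] rot [179.9  -0.4 174.1] F [ 0.48 -0.22 -2.53] w 0.0454
turn [ 0.1 -0.4  0.1] then shift cm [-1.2   0.03  7.42]
```

>>> servo_tool(plan=[[0, [-0.7, 0, 1], [0, -0.4, 0]], [0, [-0.4, 0, 2], [0, 0, 0]], [0, [-0.1, 0, 2], [0, 0, 0]], [0, [0, 0, 1], [0, 0, 0]], [0, [0, 0, 0.3], [0, 0, 0]], [0, [0, 0, 0], [0, 0, 0]], [0, [0, 0, 0], [0, 0, 0]], [0, [0, 0, 0], [0, 0, 0]]])

```text
time_s: 34.92
tool_pos: [0.507, 0.1074, 0.0827]
tool_rot: [179.9, 0.4, 173.4]
force: [0.3, 0.0, -2.4]
grip_width: 0.0456
```

```bash
python3 go.py .5013 .115 .06 -6
```

```text
t 34.92 pos [0.507  0.1074 0.0827] rot [179.9   0.4 173.4] F [ 0.31  0.01 -2.4 ] w 0.0456
turn [ 0.1  0.4 -0.6] then shift cm [0.65 0.7  2.27]
```

>>> servo_tool(plan=[[0, [0.4, 0.4, 0.2], [0, 0.4, -0.6]], [0, [0.2, 0.25, 0.4], [0, 0, 0]], [0, [0, 0, 0.4], [0, 0, 0]], [0, [0, 0, 0.2], [0, 0, 0]], [0, [0, 0, 0], [0, 0, 0]], [0, [0, 0, 0], [0, 0, 0]], [0, [0, 0, 0], [0, 0, 0]]])

```text
time_s: 35.5
tool_pos: [0.5028, 0.1169, 0.0723]
tool_rot: [179.7, 0.2, 174.1]
force: [-0.2, 0.2, -2.6]
grip_width: 0.0455
```

```bash
python3 go.py .5013 .115 .06 -6
```

```text
t 35.5 pos [0.5028 0.1169 0.0723] rot [179.7   0.2 174.1] F [-0.2   0.17 -2.6 ] w 0.0455
turn [0.3 0.2 0.1] then shift cm [ 0.13 -0.2   1.23]
```

>>> servo_tool(plan=[[0, [0.1, -0.17, 0.2], [0.3, 0.2, 0]], [0, [0, 0, 0.25], [0, 0, 0]], [0, [0, 0, 0.25], [0, 0, 0]], [0, [0, 0, 0.2], [0, 0, 0]], [0, [0, 0, 0.1], [0, 0, 0]], [0, [0, 0, 0.1], [0, 0, 0]]])

```text
time_s: 36.0
tool_pos: [0.5018, 0.1149, 0.0604]
tool_rot: [-180.0, -0.0, 174.1]
force: [-0.1, 0.1, -3.2]
grip_width: 0.0455
```

>>> servo_tool(plan=[[0, [0, 0, 0.15], [0, 0, 0]], [0, [0, 0, 0.15], [0, 0, 0]]])

```text
time_s: 36.17
tool_pos: [0.5018, 0.1148, 0.0572]
tool_rot: [-180.0, -0.0, 174.1]
force: [0.2, 1.0, -2.7]
grip_width: 0.0456
```

>>> servo_tool(plan=[[0, [0, 0, 0.15], [0, 0, 0]], [0, [0, 0, 0.15], [0, 0, 0]]])

```text
time_s: 36.33
tool_pos: [0.5019, 0.1148, 0.0544]
tool_rot: [-180.0, -0.0, 174.1]
force: [-6.9, -2.3, 16.4]
grip_width: 0.046
```

```bash
python3 go.py .5013 .115 .057 -6
```

```text
t 36.33 pos [0.5019 0.1148 0.0544] rot [-180.    -0.   174.1] F [-6.86 -2.3  16.37] w 0.046
turn [-0.  -0.   0.1] then shift cm [ 0.06  0.01 -0.26]
```

>>> servo_tool(plan=[[1, [0, 0, 0], [0, 0, 0]], [1, [0, 0, 0], [0, 0, 0]], [1, [0, 0, 0], [0, 0, 0]], [1, [0, 0, 0], [0, 0, 0]], [1, [0, 0, -1], [0, 0, 0]], [1, [0, 0, -3], [0, 0, 0]], [1, [0, 0, -3], [0, 0, -2.9]], [1, [0.3, -2, -1], [0, 0, 0]], [1, [0.5, -3.5, 0], [0, 0, 0]], [1, [0.6, -4, 0], [0, 0, 0]], [1, [0.6, -4, 0], [0, 0, 0]], [1, [0.6, -4, 0], [0, 0, 0]], [1, [0.6, -4, 0], [0, 0, 0]], [1, [0.6, -4, 0], [0, 0, 0]], [1, [0.6, -4, 0], [0, 0, 0]], [1, [0.5, -3.5, 1], [0, 0, 0]], [1, [0.1, -1.5, 1], [0, 0, 0]], [1, [0, 0, 0], [0, 0, 0]], [1, [0, 0, 0], [0, 0, 0]], [1, [0, 0, 0], [0, 0, 0]]])

```text
time_s: 38.0
tool_pos: [0.4402, -0.2407, 0.1326]
tool_rot: [179.7, 1.5, 177.3]
force: [0.0, 0.7, -0.3]
grip_width: 0.0868
```

```bash
python3 go.py .4335 -.232 .05 -3;  python3 - <<'E'
from h import *
T=cam("top");S=cam("scene")
f=lambda I,x,y,w,h,k: cv2.resize(I[0][y:y+h,x:x+w],None,fx=k,fy=k,interpolation=cv2.INTER_CUBIC)
cv2.imwrite("pics/z3.png",np.vstack([np.hstack([f(T,229,202,40,30,10),f(S,304,222,40,30,10)]),np.hstack([f(T,336,226,40,30,10),f(S,218,163,40,30,10)])]))
E
```

```text
t 38.0 pos [ 0.4402 -0.2407  0.1326] rot [179.7   1.5 177.3] F [ 0.02  0.68 -0.32] w 0.0868
turn [0.3 1.5 0.3] then shift cm [0.71 0.83 8.26]
```

View pics/z3.png

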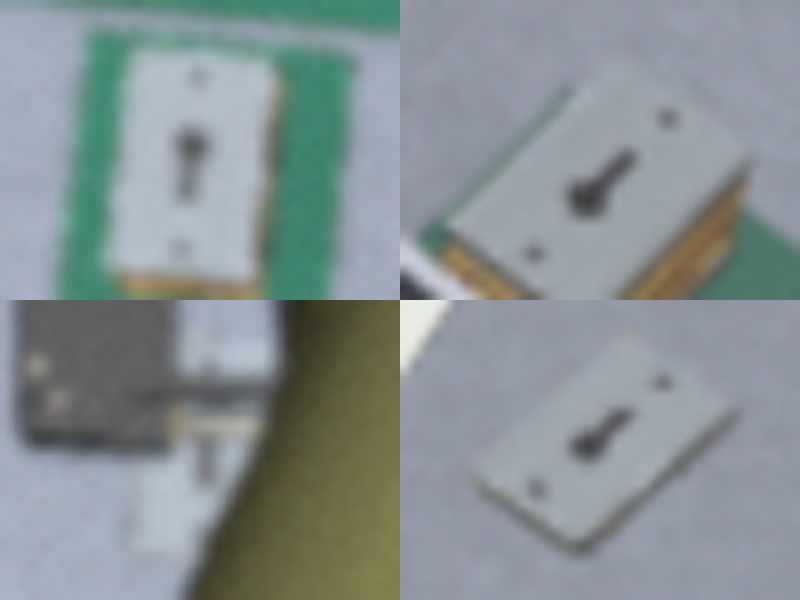

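```bash
python3 - <<'E'
from h import *
T=cam("top");S=cam("scene")
print("stack top",ray(T,(229+18.65,202+15.85),.062), "scene", ray(S,(304+(600-400)/10-.45,222+17.6-.45),.062))
for z in(.008,.012):
    w=ray(S,[(218+(a-400)/10-.45,163+(b-300)/10-.45) for a,b in((618,332),(740,408),(580,550),(475,478))],z); 
    e=[w[0]-w[3],w[1]-w[2]]; print("B",z,w.mean(0),[np.degrees(np.arctan2(v[1],v[0])) for v in e],[np.linalg.norm(v) for v in e])
E
python3 go.py .434 -.2325 .05 -3
```

```text
stack top [[0.50132039 0.11482497]] scene [[0.49544738 0.11223347]]
B 0.008 [ 0.43051373 -0.23438247] [np.float64(-178.25631391718784), np.float64(176.72994356146327)] [np.float64(0.07144237766203983), np.float64(0.07243210830503403)]
B 0.012 [ 0.43295463 -0.23206122] [np.float64(-178.25631391718778), np.float64(176.72994356146327)] [np.float64(0.07117381258936055), np.float64(0.07215982265234643)]
t 38.2 pos [ 0.4408 -0.2395  0.1324] rot [179.7   1.5 177.5] F [ 0.3  -0.26 -0.42] w 0.0872
turn [0.3 1.5 0.5] then shift cm [0.72 0.66 8.24]
```

>>> servo_tool(plan=[[1, [0.5, 0.3, 1.5], [0.3, 1.5, -0.5]], [1, [0.4, 0.3, 2.5], [0, 0, 0]], [1, [0.1, 0.1, 2.5], [0, 0, 0]], [1, [0, 0, 2], [0, 0, 0]], [1, [0, 0, 0.7], [0, 0, 0]], [1, [0, 0, 0], [0, 0, 0]], [1, [0, 0, 0], [0, 0, 0]], [1, [0, 0, 0], [0, 0, 0]]])

```text
time_s: 38.87
tool_pos: [0.4382, -0.224, 0.0405]
tool_rot: [179.8, 0.4, 178.9]
force: [0.9, 0.1, 1.4]
grip_width: 0.087
```

```bash
python3 go.py .4325 -.233 .003 -2
```

```text
t 38.87 pos [ 0.4382 -0.224   0.0405] rot [179.8   0.4 178.9] F [0.86 0.09 1.41] w 0.087
turn [0.2 0.4 0.9] then shift cm [ 0.54 -0.92  3.75]
```

>>> servo_tool(plan=[[1, [0.35, -0.6, 0.6], [0.2, 0.4, 0.9]], [1, [0.2, -0.3, 0.9], [0, 0, 0]], [1, [0, 0, 0.9], [0, 0, 0]], [1, [0, 0, 0.5], [0, 0, 0]], [1, [0, 0, 0], [0, 0, 0]], [1, [0, 0, 0], [0, 0, 0]], [1, [0, 0, 0], [0, 0, 0]]])

```text
time_s: 39.45
tool_pos: [0.4346, -0.235, 0.0116]
tool_rot: [-179.9, 0.3, 177.9]
force: [0.6, -0.4, -0.5]
grip_width: 0.087
```

```bash
python3 go.py .4325 -.233 .003 -2
```

```text
t 39.45 pos [ 0.4346 -0.235   0.0116] rot [-179.9    0.3  177.9] F [ 0.64 -0.42 -0.54] w 0.087
turn [-0.1  0.3 -0.1] then shift cm [0.22 0.19 0.86]
```

>>> servo_tool(plan=[[0, [0.2, 0.15, 0.3], [0, 0.3, 0]], [0, [0, 0, 0.3], [0, 0, 0]], [0, [0, 0, 0.2], [0, 0, 0]], [0, [0, 0, 0], [0, 0, 0]], [0, [0, 0, 0], [0, 0, 0]], [0, [0, 0, 0], [0, 0, 0]], [0, [0, 0, 0], [0, 0, 0]], [0, [0, 0, 0], [0, 0, 0]], [0, [0, 0, 0], [0, 0, 0]], [0, [0, 0, 0], [0, 0, 0]], [0, [0, 0, 0], [0, 0, 0]], [0, [0, 0, 0], [0, 0, 0]]])

```text
time_s: 40.45
tool_pos: [0.4332, -0.2333, 0.0033]
tool_rot: [-179.9, 0.0, 177.9]
force: [0.8, -0.6, -0.5]
grip_width: 0.0451
```

```bash
python3 go.py .5013 .115 .13 -6
```

```text
t 40.45 pos [ 0.4332 -0.2333  0.0033] rot [-179.9    0.   177.9] F [ 0.84 -0.6  -0.54] w 0.0451
turn [-0.1  0.   3.9] then shift cm [ -3.13  35.35 -12.67]
```

>>> servo_tool(plan=[[0, [0, 0, -1], [0, 0, 0]], [0, [0, 0, -3], [0, 0, 0]], [0, [0, 0, -4], [0, 0, 0]], [0, [0, 0, -3.5], [0, 0, 3.9]], [0, [-0.1, 1.2, -0.5], [0, 0, 0]], [0, [-0.3, 3, 0], [0, 0, 0]], [0, [-0.4, 4, 0], [0, 0, 0]], [0, [-0.4, 4, 0], [0, 0, 0]], [0, [-0.4, 4, 0], [0, 0, 0]], [0, [-0.4, 4, 0], [0, 0, 0]], [0, [-0.4, 4, 0], [0, 0, 0]], [0, [-0.4, 4, 0], [0, 0, 0]], [0, [-0.3, 3.3, 0], [0, 0, 0]], [0, [-0.2, 2, 0], [0, 0, 0]], [0, [0, 0.8, 0], [0, 0, 0]], [0, [0, 0, 0], [0, 0, 0]], [0, [0, 0, 0], [0, 0, 0]], [0, [0, 0, 0], [0, 0, 0]]])

```text
time_s: 41.95
tool_pos: [0.5037, 0.1112, 0.1361]
tool_rot: [-180.0, 0.0, 172.8]
force: [0.7, -0.2, -2.1]
grip_width: 0.0458
```

```bash
python3 go.py .5013 .115 .08 -6
```

```text
t 41.95 pos [0.5037 0.1112 0.1361] rot [-180.     0.   172.8] F [ 0.74 -0.2  -2.14] w 0.0458
turn [-0.   0.  -1.2] then shift cm [0.28 0.35 5.61]
```

>>> servo_tool(plan=[[0, [0.2, 0.25, 0.8], [0, 0, -1.2]], [0, [0.1, 0.1, 1.5], [0, 0, 0]], [0, [0, 0, 1.2], [0, 0, 0]], [0, [0, 0, 0.6], [0, 0, 0]], [0, [0, 0, 0.2], [0, 0, 0]], [0, [0, 0, 0], [0, 0, 0]], [0, [0, 0, 0], [0, 0, 0]], [0, [0, 0, 0], [0, 0, 0]]])

```text
time_s: 42.62
tool_pos: [0.5003, 0.1037, 0.0911]
tool_rot: [-179.9, 0.0, 173.3]
force: [0.9, -0.2, -2.7]
grip_width: 0.0451
```

```bash
python3 go.py .5013 .115 .07 -6
```

```text
t 42.62 pos [0.5003 0.1037 0.0911] rot [-179.9    0.   173.3] F [ 0.88 -0.2  -2.73] w 0.0451
turn [-0.1  0.  -0.7] then shift cm [0.02 1.13 2.11]
```

>>> servo_tool(plan=[[0, [0, 0.7, 0.2], [0, 0, -0.7]], [0, [0, 0.4, 0.4], [0, 0, 0]], [0, [0, 0, 0.4], [0, 0, 0]], [0, [0, 0, 0.2], [0, 0, 0]], [0, [0, 0, 0], [0, 0, 0]], [0, [0, 0, 0], [0, 0, 0]], [0, [0, 0, 0], [0, 0, 0]]])

```text
time_s: 43.2
tool_pos: [0.503, 0.1171, 0.0793]
tool_rot: [180.0, 0.2, 174.1]
force: [-0.2, 0.9, -1.7]
grip_width: 0.0455
```

```bash
python3 go.py .5013 .115 .07 -6
```

```text
t 43.2 pos [0.503  0.1171 0.0793] rot [180.    0.2 174.1] F [-0.24  0.91 -1.72] w 0.0455
turn [0.  0.2 0.1] then shift cm [ 0.14 -0.23  0.93]
```

>>> servo_tool(plan=[[0, [0.12, -0.18, 0.2], [0, 0.2, 0]], [0, [0, 0, 0.25], [0, 0, 0]], [0, [0, 0, 0.2], [0, 0, 0]], [0, [0, 0, 0.1], [0, 0, 0]], [0, [0, 0, 0.1], [0, 0, 0]]])

```text
time_s: 43.62
tool_pos: [0.5017, 0.1149, 0.0703]
tool_rot: [179.9, -0.0, 174.1]
force: [-0.6, 0.0, -1.8]
grip_width: 0.0458
```

>>> servo_tool(plan=[[0, [0, 0, 0.15], [0, 0, 0]], [0, [0, 0, 0.15], [0, 0, 0]]])

```text
time_s: 43.78
tool_pos: [0.5018, 0.1148, 0.0671]
tool_rot: [179.9, -0.0, 174.1]
force: [-1.1, -0.6, -2.4]
grip_width: 0.0455
```

>>> servo_tool(plan=[[0, [0, 0, 0.15], [0, 0, 0]], [0, [0, 0, 0.15], [0, 0, 0]]])

```text
time_s: 43.95
tool_pos: [0.5019, 0.1148, 0.0661]
tool_rot: [179.9, -0.1, 174.1]
force: [-8.0, -1.8, 18.5]
grip_width: 0.0453
```

```bash
python3 go.py .5013 .115 .065 -6
```

```text
t 43.95 pos [0.5019 0.1148 0.0661] rot [ 1.799e+02 -1.000e-01  1.741e+02] F [-7.96 -1.82 18.52] w 0.0453
turn [ 0.1 -0.1  0.1] then shift cm [0.06 0.01 0.11]
```

>>> servo_tool(plan=[[1, [0, 0, 0], [0, 0, 0]], [1, [0, 0, 0], [0, 0, 0]], [1, [0, 0, 0], [0, 0, 0]], [1, [0, 0, 0], [0, 0, 0]], [1, [0, 0, -1], [0, 0, 0]], [1, [0, 0, -3], [0, 0, 0]], [1, [0, 0, -4], [0, 0, 0]], [1, [0, 0, -3.5], [0, 0, 0]], [1, [0, 0, -1], [0, 0, 0]], [1, [-0.6, 1.5, -0.5], [0, 0, 0]], [1, [-1.6, 3.4, 0], [0, 0, 0]], [1, [-1.6, 3.4, 0], [0, 0, 0]], [1, [-1.6, 3.4, 0], [0, 0, 0]], [1, [-1.3, 2.8, 0], [0, 0, 0]], [1, [-0.6, 1, 0], [0, 0, 0]], [1, [0, 0, 0], [0, 0, 0]], [1, [0, 0, 0], [0, 0, 0]], [1, [0, 0, 0], [0, 0, 0]]])

```text
time_s: 45.45
tool_pos: [0.5959, 0.2657, 0.2102]
tool_rot: [179.6, 0.2, 173.9]
force: [0.3, -0.3, 0.7]
grip_width: 0.087
```

```bash
python3 go.py .592 .2665 .128 -5.8;  python3 - <<'E'
from h import *
T=cam("top");S=cam("scene")
f=lambda I,x,y,w,h,k: cv2.resize(I[0][y:y+h,x:x+w],None,fx=k,fy=k,interpolation=cv2.INTER_CUBIC)
cv2.imwrite("pics/z4.png",np.vstack([np.hstack([f(T,229,202,40,30,10),f(S,304,222,40,30,10)]),np.hstack([f(T,235,165,40,30,10),f(S,285,245,40,30,10)])]))
for n,I in(("top",T),("scene",S)):
    hsv=cv2.cvtColor(I[0],cv2.COLOR_BGR2HSV); m=cv2.inRange(hsv,(50,90,50),(85,255,255)); w=cv2.inRange(hsv,(0,0,205),(180,45,255))
    print(n,"green",[r for r in rect(I,m,.04) if r[3]<70 and r[1]>300])
E
```

```text
t 45.45 pos [0.5959 0.2657 0.2102] rot [179.6   0.2 173.9] F [ 0.28 -0.35  0.71] w 0.087
turn [ 0.4  0.2 -0.3] then shift cm [0.39 0.04 8.22]
top green [(array([319., 242.]), 425.9, -109.6, 46, 44, -8.8)]
scene green [(array([334., 256.]), 509.1, 157.4, 51, 17, -7.0), (array([272., 193.]), 439.9, -97.4, 55, 52, 46.9)]
```

View pics/z4.png

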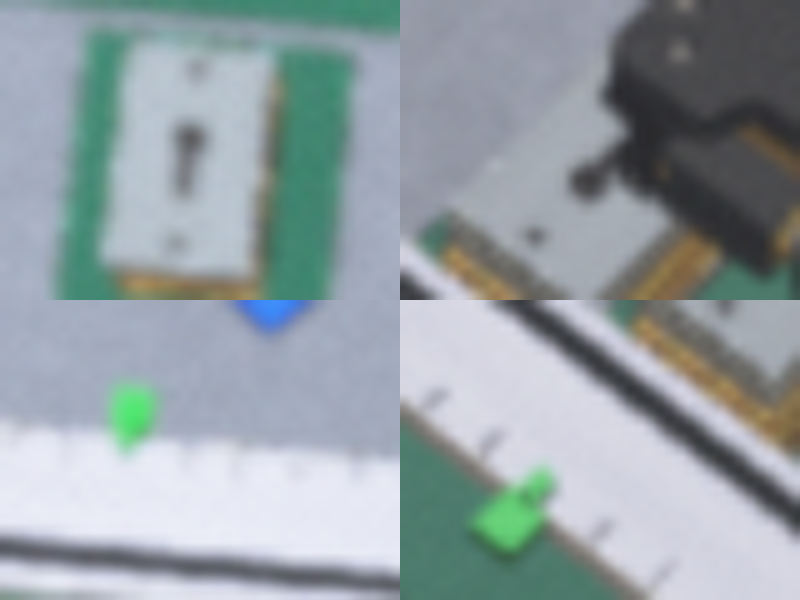

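The pile is neat and flush. The green mark's tick is at top crop (127,152) and scene crop (143,182). I'll work out its position along the rail.

```bash
python3 - <<'E'
from h import *
T=cam("top");S=cam("scene")
yaw=np.radians(-5.9); ex=np.array([np.cos(yaw),np.sin(yaw)]); ey=np.array([-ex[1],ex[0]]); o=np.array([.501,.115])
st=lambda p:((p-o)@np.c_[ex,ey]).round(4)
for z in(.103,.106): print(z,"tick top",st(ray(T,(247.25,179.75),z)),"scene",st(ray(S,(298.85,262.75),z)))
for z in(.095,.103): print(z,"tab top",st(ray(T,(235+13.3-.45,165+11-.45),z)),"scene",st(ray(S,(285+11.2-.45,245+22-.45),z)))
print("grip start",st(np.array([.576,.1197])),st(np.array([.5766,.1196])),"ptr start top",st(ray(T,(225+21.2-.45,170+12-.45),.107)),"grip open",st(np.array([.592,.2665])))
E
python3 go.py .592 .2665 .128 -5.8
```

```text
0.103 tick top [[0.1134 0.0102]] scene [[0.1103 0.0079]]
0.106 tick top [[0.1126 0.0099]] scene [[0.1117 0.0089]]
0.095 tab top [[0.1294 0.0108]] scene [[0.1198 0.0065]]
0.103 tab top [[0.1272 0.0098]] scene [[0.1233 0.0091]]
grip start [0.0741 0.0124] [0.0747 0.0123] ptr start top [[0.1061 0.0137]] grip open [0.0749 0.1601]
t 45.65 pos [0.5961 0.2649 0.2108] rot [179.5   0.3 173.8] F [-0.12 -0.12 -0.52] w 0.0871
turn [ 0.5  0.3 -0.4] then shift cm [0.42 0.12 8.28]
```

>>> servo_tool(plan=[[1, [0.3, 0, 1.5], [0.4, 0.2, -0.3]], [1, [0.1, 0, 2.5], [0, 0, 0]], [1, [0, 0, 2], [0, 0, 0]], [1, [0, 0, 1], [0, 0, 0]], [1, [0, 0, 0], [0, 0, 0]], [1, [0, 0, 0], [0, 0, 0]], [1, [0, 0, 0], [0, 0, 0]]])

```text
time_s: 46.23
tool_pos: [0.5906, 0.2617, 0.1374]
tool_rot: [179.9, 0.0, 173.9]
force: [0.1, 0.0, -0.1]
grip_width: 0.0867
```

```bash
python3 go.py .592 .2665 .128 -5.8
```

```text
t 46.23 pos [0.5906 0.2617 0.1374] rot [179.9   0.  173.9] F [ 0.14  0.02 -0.06] w 0.0867
turn [ 0.1  0.  -0.3] then shift cm [-0.09  0.49  0.94]
```

>>> servo_tool(plan=[[0, [-0.1, 0.3, 0.4], [0, 0, 0]], [0, [0, 0.15, 0.4], [0, 0, 0]], [0, [0, 0, 0], [0, 0, 0]], [0, [0, 0, 0], [0, 0, 0]], [0, [0, 0, 0], [0, 0, 0]], [0, [0, 0, 0], [0, 0, 0]], [0, [0, 0, 0], [0, 0, 0]], [0, [0, 0, 0], [0, 0, 0]], [0, [0, 0, 0], [0, 0, 0]], [0, [0, 0, 0], [0, 0, 0]], [0, [0, 0, 0], [0, 0, 0]], [0, [0, 0, 0], [0, 0, 0]], [0, [0, 0, 0], [0, 0, 0]], [0, [0, 0, 0], [0, 0, 0]], [0, [0, 0, 0], [0, 0, 0]], [0, [0, 0, 0], [0, 0, 0]], [0, [0, 0, 0], [0, 0, 0]]], force=15)

```text
time_s: 47.65
tool_pos: [0.5948, 0.2663, 0.1332]
tool_rot: [179.8, 0.4, 173.9]
force: [0.0, -0.1, 0.3]
grip_width: 0.02
```

```bash
python3 go.py .5758 .1168 .128 -5.9
```

```text
t 47.65 pos [0.5948 0.2663 0.1332] rot [179.8   0.4 173.9] F [ 0.05 -0.13  0.29] w 0.02
turn [ 0.2  0.4 -0.2] then shift cm [  0.36 -15.07   0.52]
```

>>> servo_tool(plan=[[0, [0, -1, 0], [0, 0, 0]], [0, [0, -2, 0], [0, 0, 0]], [0, [0, -2, 0], [0, 0, 0]], [0, [0, -2, 0], [0, 0, 0]], [0, [0, -2, 0], [0, 0, 0]], [0, [0, -2, 0], [0, 0, 0]], [0, [0, -1.5, 0], [0, 0, 0]], [0, [0, -0.8, 0], [0, 0, 0]], [0, [0, 0, 0], [0, 0, 0]], [0, [0, 0, 0], [0, 0, 0]]])

```text
time_s: 48.48
tool_pos: [0.5805, 0.1283, 0.1332]
tool_rot: [179.2, 0.7, 173.9]
force: [1.0, 2.4, 0.5]
grip_width: 0.02
```

```bash
python3 go.py .5758 .1168 .128 -5.9
```

```text
t 48.48 pos [0.5805 0.1283 0.1332] rot [179.2   0.7 173.9] F [0.96 2.4  0.48] w 0.02
turn [ 0.8  0.7 -0.2] then shift cm [ 0.35 -1.2   0.52]
```

>>> servo_tool(plan=[[0, [0, -0.6, 0], [0, 0, 0]], [0, [0, -0.4, 0], [0, 0, 0]], [0, [0, -0.2, 0], [0, 0, 0]], [0, [0, 0, 0], [0, 0, 0]]])

```text
time_s: 48.82
tool_pos: [0.5795, 0.1187, 0.1331]
tool_rot: [179.1, 0.7, 174.1]
force: [-0.1, -0.3, 1.0]
grip_width: 0.0196
```

```bash
python3 go.py .5758 .1168 .128 -5.9; python3 - <<'E'
from h import *
S=cam("scene");T=cam("top")
f=lambda I,x,y,w,h,k: cv2.resize(I[0][y:y+h,x:x+w],None,fx=k,fy=k,interpolation=cv2.INTER_CUBIC)
cv2.imwrite("pics/z5.png",np.hstack([f(T,232,168,30,30,13),f(S,285,245,30,30,13)]))
E
```

```text
t 48.82 pos [0.5795 0.1187 0.1331] rot [179.1   0.7 174.1] F [-0.09 -0.32  1.04] w 0.0196
turn [0.9 0.7 0. ] then shift cm [ 0.35 -0.23  0.51]
```

View pics/z5.png

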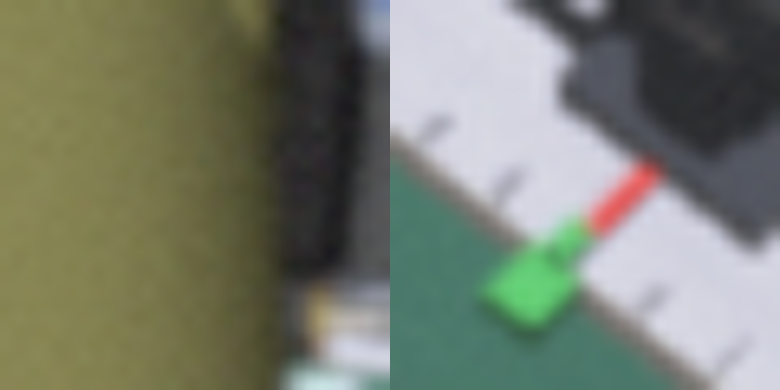

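The scene view shows the pointer tip at (595,225) and the tick centre near (570,245). It is still about 2 mm short, so I'll nudge it.

>>> servo_tool(plan=[[0, [0, -0.2, 0], [0, 0, 0]], [0, [0, 0, 0], [0, 0, 0]], [0, [0, 0, 0], [0, 0, 0]]])

```text
time_s: 49.17
tool_pos: [0.5793, 0.1171, 0.1331]
tool_rot: [179.1, 0.7, 174.2]
force: [0.2, 1.9, 0.5]
grip_width: 0.02
```

```bash
python3 go.py .5758 .1168 .128 -5.9; python3 - <<'E'
from h import *
S=cam("scene")
yaw=np.radians(-5.9); ex=np.array([np.cos(yaw),np.sin(yaw)]); ey=np.array([-ex[1],ex[0]]); o=np.array([.501,.115])
st=lambda p:((p-o)@np.c_[ex,ey])
hsv=cv2.cvtColor(S[0],cv2.COLOR_BGR2HSV); M=np.zeros(hsv.shape[:2],bool); M[245:275,285:315]=1
for nm,m in(("red",((hsv[...,0]<10)|(hsv[...,0]>172))&(hsv[...,1]>70)),("green",(abs(hsv[...,0].astype(int)-62)<10)&(hsv[...,1]>110)&(hsv[...,2]>150))):
    v,u=np.nonzero(m&M); w=hsv[v,u,1].astype(float); q=st(ray(S,np.c_[u,v],.105))
    print(nm,len(u)); print(q[np.argsort(q[:,0])].round(4).tolist())
E
```

```text
t 49.17 pos [0.5793 0.1171 0.1331] rot [179.1   0.7 174.2] F [0.24 1.87 0.54] w 0.02
turn [0.9 0.7 0.1] then shift cm [ 0.34 -0.06  0.51]
red 9
[[0.0906, 0.0075], [0.0928, 0.0093], [0.0944, 0.0075], [0.0965, 0.0093], [0.0982, 0.0075], [0.1003, 0.0093], [0.1019, 0.0075], [0.104, 0.0093], [0.1057, 0.0075]]
green 27
[[0.1131, 0.0075], [0.1152, 0.0093], [0.1169, 0.0075], [0.1185, 0.0057], [0.1189, 0.0093], [0.1194, 0.0128], [0.1206, 0.0075], [0.121, 0.011], [0.1214, 0.0146], [0.1222, 0.0057], [0.1226, 0.0093], [0.1231, 0.0128], [0.1238, 0.0039], [0.1242, 0.0075], [0.1247, 0.011], [0.1251, 0.0146], [0.1259, 0.0057], [0.1263, 0.0093], [0.1267, 0.0128], [0.1275, 0.0039], [0.1279, 0.0075], [0.1284, 0.011], [0.1288, 0.0146], [0.1295, 0.0057], [0.13, 0.0093], [0.1304, 0.0128], [0.1312, 0.0039]]
```

>>> servo_tool(plan=[[1, [0, 0, 0], [0, 0, 0]], [1, [0, 0, 0], [0, 0, 0]], [1, [0, 0, 0], [0, 0, 0]], [1, [0, 0, 0], [0, 0, 0]], [1, [0, 0, -1.5], [0, 0, 0]], [1, [0, 0, -3], [0, 0, 0]], [1, [0, 0, -3], [0, 0, 0]], [1, [0.6, -1.5, -0.5], [0, 0, 0]], [1, [1.8, -3.4, 0], [0, 0, 0]], [1, [1.9, -3.5, 0], [0, 0, 0]], [1, [1.9, -3.5, 0], [0, 0, 0]], [1, [1.9, -3.5, 0], [0, 0, 0]], [1, [1.9, -3.5, 0], [0, 0, 0]], [1, [1.5, -3, 1], [0, 0, 0]], [1, [0.8, -1, 2], [0, 0, 0]], [1, [0, 0, 2], [0, 0, 0]], [1, [0, 0, 1], [0, 0, 0]], [1, [0, 0, 0], [0, 0, 0]], [1, [0, 0, 0], [0, 0, 0]]])

```text
time_s: 50.8
tool_pos: [0.4276, -0.1058, 0.1491]
tool_rot: [178.8, 0.9, 174.3]
force: [-0.2, -0.8, 0.2]
grip_width: 0.0873
```

```bash
python3 - <<'E'
from h import *
S=cam("scene");T=cam("top")
f=lambda I,x,y,w,h,k: cv2.resize(I[0][y:y+h,x:x+w],None,fx=k,fy=k,interpolation=cv2.INTER_CUBIC)
cv2.imwrite("pics/z6.png",np.vstack([np.hstack([f(T,232,168,30,23,13),f(S,285,245,30,23,13)]),np.hstack([f(T,304,230,30,23,13),f(S,257,178,30,23,13)])]))
for n,I in(("top",T),("scene",S)):
    hsv=cv2.cvtColor(I[0],cv2.COLOR_BGR2HSV); w=cv2.inRange(hsv,(0,0,190),(180,25,255)); w2=cv2.inRange(hsv,(50,90,50),(85,255,255))
    for m,z in((w,.04),(w2,.04),(w,.003)): print(n,z,[r for r in rect(I,m,z) if r[3]<95 and 300<r[1]<600 and -400<r[2]<0])
E
python3 go.py .42 -.11 .1 -9
```

```text
top 0.04 [(array([391., 241.]), 427.2, -341.6, 88, 87, -77.3)]
top 0.04 []
top 0.003 [(array([391., 241.]), 432.2, -350.7, 90, 89, -77.3)]
scene 0.04 [(array([272., 188.]), 424.5, -111.0, 28, 27, 82.6), (array([209., 161.]), 452.0, -326.7, 83, 83, -76.9)]
scene 0.04 [(array([272., 192.]), 438.3, -98.0, 56, 53, 53.0)]
scene 0.003 [(array([272., 188.]), 401.0, -128.7, 29, 28, 82.6), (array([209., 161.]), 429.5, -352.1, 86, 86, -76.9)]
t 50.9 pos [ 0.4283 -0.1055  0.1496] rot [178.8   0.9 174.4] F [-0.46 -0.32  0.46] w 0.087
turn [1.3 0.9 3.4] then shift cm [ 0.75 -0.57  4.96]
```

View pics/z6.png

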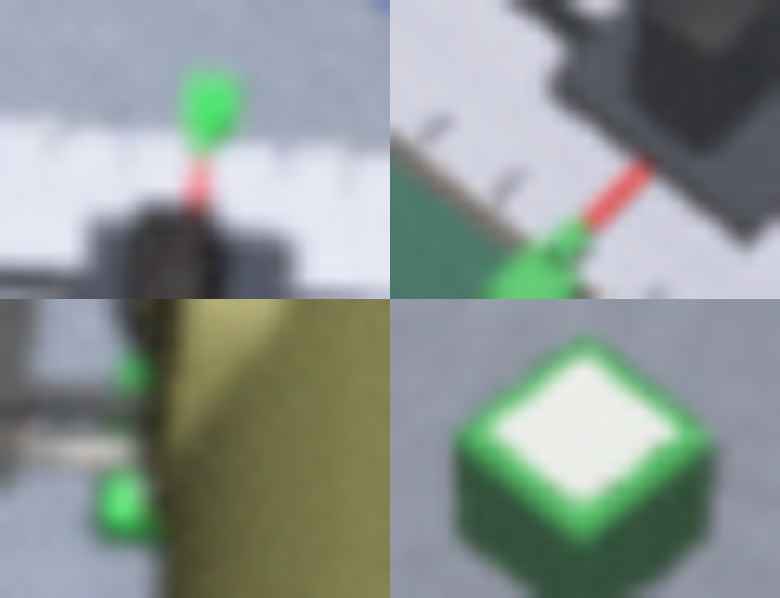

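Pointer and mark meet in both views. The marker is at (0.4255, -0.110), yaw -8°. I'll grip it next.

```bash
python3 go.py .4255 -.11 .06 -8
```

```text
t 50.9 pos [ 0.4283 -0.1055  0.1496] rot [178.8   0.9 174.4] F [-0.46 -0.32  0.46] w 0.087
turn [1.2 0.9 2.4] then shift cm [ 0.21 -0.48  8.96]
```

>>> servo_tool(plan=[[1, [0.2, -0.3, 1], [1.2, 0.9, 2.5]], [1, [0.1, -0.2, 2.5], [0, 0, 0]], [1, [0, 0, 2.5], [0, 0, 0]], [1, [0, 0, 1.5], [0, 0, 0]], [1, [0, 0, 0], [0, 0, 0]], [1, [0, 0, 0], [0, 0, 0]], [1, [0, 0, 0], [0, 0, 0]]])

```text
time_s: 51.48
tool_pos: [0.4345, -0.1067, 0.0792]
tool_rot: [-179.9, 0.7, 172.3]
force: [0.8, -0.4, -0.1]
grip_width: 0.087
```

```bash
python3 go.py .4255 -.11 .012 -8
```

```text
t 51.48 pos [ 0.4345 -0.1067  0.0792] rot [-179.9    0.7  172.3] F [ 0.81 -0.42 -0.09] w 0.087
turn [-0.1  0.7  0.3] then shift cm [ 0.84 -0.45  6.72]
```

>>> servo_tool(plan=[[1, [0.5, -0.3, 0.5], [0, 0.7, 0.3]], [1, [0.3, -0.2, 1.5], [0, 0, 0]], [1, [0, 0, 1.8], [0, 0, 0]], [1, [0, 0, 1], [0, 0, 0]], [1, [0, 0, 0.3], [0, 0, 0]], [1, [0, 0, 0], [0, 0, 0]], [1, [0, 0, 0], [0, 0, 0]], [1, [0, 0, 0], [0, 0, 0]]])

```text
time_s: 52.15
tool_pos: [0.4321, -0.1106, 0.033]
tool_rot: [179.8, 0.6, 172.1]
force: [0.2, -0.9, -0.5]
grip_width: 0.0868
```

```bash
python3 go.py .4255 -.11 .012 -8
```

```text
t 52.15 pos [ 0.4321 -0.1106  0.033 ] rot [179.8   0.6 172.1] F [ 0.17 -0.94 -0.49] w 0.0868
turn [0.2 0.6 0.1] then shift cm [ 0.66 -0.03  2.1 ]
```

>>> servo_tool(plan=[[0, [0.4, 0, 0.5], [0.2, 0.6, 0]], [0, [0.25, 0, 0.6], [0, 0, 0]], [0, [0, 0, 0.5], [0, 0, 0]], [0, [0, 0, 0.3], [0, 0, 0]], [0, [0, 0, 0], [0, 0, 0]], [0, [0, 0, 0], [0, 0, 0]], [0, [0, 0, 0], [0, 0, 0]], [0, [0, 0, 0], [0, 0, 0]], [0, [0, 0, 0], [0, 0, 0]], [0, [0, 0, 0], [0, 0, 0]], [0, [0, 0, 0], [0, 0, 0]], [0, [0, 0, 0], [0, 0, 0]], [0, [0, 0, 0], [0, 0, 0]]], force=20)

```text
time_s: 53.23
tool_pos: [0.4262, -0.1093, 0.0135]
tool_rot: [180.0, 0.0, 172.2]
force: [0.1, -0.3, -1.3]
grip_width: 0.0437
```

```bash
python3 go.py .4315 -.351 .07 -8
```

```text
t 53.23 pos [ 0.4262 -0.1093  0.0135] rot [180.    0.  172.2] F [ 0.13 -0.29 -1.28] w 0.0437
turn [0.  0.  0.2] then shift cm [ -3.89 -23.86  -5.65]
```

>>> servo_tool(plan=[[0, [0, 0, -1], [0, 0, 0]], [0, [0, 0, -2.5], [0, 0, 0]], [0, [0, 0, -2], [0, 0, 0]], [0, [-0.2, -1.5, -0.5], [0, 0, 0]], [0, [-0.5, -3.2, 0], [0, 0, 0]], [0, [-0.7, -4, 0], [0, 0, 0]], [0, [-0.7, -4, 0], [0, 0, 0]], [0, [-0.7, -4, 0], [0, 0, 0]], [0, [-0.6, -3.5, 0], [0, 0, 0]], [0, [-0.4, -2.4, 0], [0, 0, 0]], [0, [-0.1, -0.8, 0], [0, 0, 0]], [0, [0, 0, 0], [0, 0, 0]], [0, [0, 0, 0], [0, 0, 0]], [0, [0, 0, 0], [0, 0, 0]]])

```text
time_s: 54.4
tool_pos: [0.4345, -0.3544, 0.075]
tool_rot: [-180.0, 0.1, 172.8]
force: [0.0, 1.0, -1.8]
grip_width: 0.0439
```

```bash
python3 go.py .431 -.351 .025 -8
```

```text
t 54.4 pos [ 0.4345 -0.3544  0.075 ] rot [-1.800e+02  1.000e-01  1.728e+02] F [ 0.02  1.05 -1.8 ] w 0.0439
turn [-0.   0.1  0.8] then shift cm [0.39 0.28 5.  ]
```

>>> servo_tool(plan=[[0, [0.3, 0.2, 0.7], [0, 0, 0]], [0, [0.1, 0.1, 1.3], [0, 0, 0]], [0, [0, 0, 1], [0, 0, 0]], [0, [0, 0, 0.6], [0, 0, 0]], [0, [0, 0, 0.2], [0, 0, 0]], [0, [0, 0, 0], [0, 0, 0]], [0, [0, 0, 0], [0, 0, 0]], [0, [0, 0, 0], [0, 0, 0]]])

```text
time_s: 55.07
tool_pos: [0.432, -0.342, 0.0312]
tool_rot: [179.6, -0.0, 173.3]
force: [0.5, -0.1, -1.0]
grip_width: 0.044
```

```bash
python3 go.py .431 -.351 .0165 -8
```

```text
t 55.07 pos [ 0.432  -0.342   0.0312] rot [179.6  -0.  173.3] F [ 0.51 -0.09 -1.04] w 0.044
turn [ 0.4 -0.   1.3] then shift cm [-0.02 -0.9   1.47]
```

>>> servo_tool(plan=[[0, [0, -0.6, 0.1], [0.4, 0, 0]], [0, [0, -0.3, 0.3], [0, 0, 0]], [0, [0, 0, 0.2], [0, 0, 0]], [0, [0, 0, 0], [0, 0, 0]], [0, [0, 0, 0], [0, 0, 0]], [0, [0, 0, 0], [0, 0, 0]]])

```text
time_s: 55.57
tool_pos: [0.4316, -0.3536, 0.0259]
tool_rot: [-179.8, 0.1, 173.3]
force: [0.4, 0.4, -0.1]
grip_width: 0.0439
```

```bash
python3 go.py .431 -.351 .0165 -8
```

```text
t 55.57 pos [ 0.4316 -0.3536  0.0259] rot [-1.798e+02  1.000e-01  1.733e+02] F [ 0.36  0.4  -0.06] w 0.0439
turn [-0.2  0.1  1.3] then shift cm [0.1  0.25 0.94]
```

>>> servo_tool(plan=[[0, [0.1, 0.2, 0.2], [-0.2, 0, 0]], [0, [0, 0, 0.25], [0, 0, 0]], [0, [0, 0, 0.2], [0, 0, 0]], [0, [0, 0, 0.15], [0, 0, 0]], [0, [0, 0, 0.1], [0, 0, 0]]])

```text
time_s: 55.98
tool_pos: [0.4312, -0.3511, 0.0164]
tool_rot: [179.9, 0.2, 173.3]
force: [-4.1, 1.8, 12.6]
grip_width: 0.0441
```

>>> servo_tool(plan=[[0, [0, 0, 0.12], [0, 0, 0]], [0, [0, 0, 0.12], [0, 0, 0]]])

```text
time_s: 56.15
tool_pos: [0.4312, -0.3511, 0.0164]
tool_rot: [179.8, 0.1, 173.3]
force: [-3.9, 3.7, 11.4]
grip_width: 0.0436
```

>>> servo_tool(plan=[[1, [0, 0, 0], [0, 0, 0]], [1, [0, 0, 0], [0, 0, 0]], [1, [0, 0, 0], [0, 0, 0]], [1, [0, 0, 0], [0, 0, 0]], [1, [0, 0, 0], [0, 0, 0]], [1, [0, 0, -1], [0, 0, 0]], [1, [0, 0, -3], [0, 0, 0]], [1, [0, 0, -4], [0, 0, 0]], [1, [0, 0, -4], [0, 0, 0]], [1, [-1, 2, -3], [0, 0, 0]], [1, [-1, 4, 0], [0, 0, 0]], [1, [-1, 4, 0], [0, 0, 0]], [1, [-1, 4, 0], [0, 0, 0]], [1, [-1, 4, 0], [0, 0, 0]], [1, [0, 3, 0], [0, 0, 0]], [1, [0, 1, 0], [0, 0, 0]], [1, [0, 0, 0], [0, 0, 0]], [1, [0, 0, 0], [0, 0, 0]]])

```text
time_s: 57.65
tool_pos: [0.5096, -0.1352, 0.1822]
tool_rot: [179.8, 0.6, 172.6]
force: [-0.3, 0.7, 0.6]
grip_width: 0.0868
```

```bash
python3 - <<'E'
from h import *
S=cam("scene");T=cam("top")
f=lambda I,x,y,w,h,k: cv2.resize(I[0][y:y+h,x:x+w],None,fx=k,fy=k,interpolation=cv2.INTER_CUBIC)
cv2.imwrite("pics/z7.png",np.vstack([np.hstack([f(T,372,220,40,40,7.5),f(S,190,140,40,40,7.5)]),np.hstack([f(T,228,170,40,40,7.5),f(S,285,225,40,40,7.5)])]))
for n,I in(("top",T),("scene",S)):
    hsv=cv2.cvtColor(I[0],cv2.COLOR_BGR2HSV); w=cv2.inRange(hsv,(0,0,190),(180,25,255)); 
    print(n,[r for r in rect(I,w,.043) if r[3]<95 and 300<r[1]<600 and -420<r[2]<-250])
E
python3 go.py .43 -.35 .2 0
```

```text
top [(array([391., 241.]), 426.9, -341.3, 87, 86, -77.2)]
scene [(array([210., 164.]), 453.8, -324.4, 82, 82, 13.1), (array([208., 152.]), 429.2, -352.1, 27, 27, 83.6)]
t 57.75 pos [ 0.5092 -0.1367  0.1821] rot [179.8   0.6 172.4] F [-0.06  0.05  0.05] w 0.0866
turn [ 0.2  0.6 -7.6] then shift cm [  7.92 -21.33  -1.79]
```

View pics/z7.png

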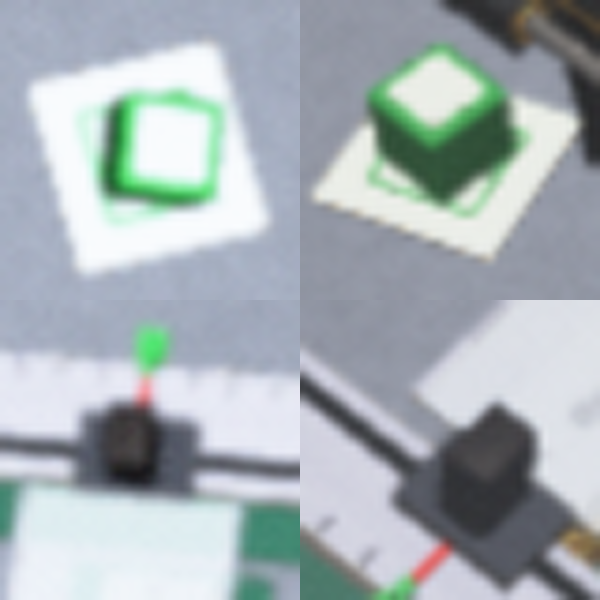

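The marker is upright and centred (scene view: marker (429.2, -352.1) mm, pad (429.6, -351.8) mm). The pointer meets the green mark in both views. I'll hand the job in.

```bash
python3 -c "
from cell import env
print(env.sign_off())"
```

```text
the job is handed in; nothing more can be done
None
```

The job is done and handed in at about 58 s of robot time, well inside the 210 s limit; no verdict was reported.

- **Cover opened:** I slid it by its grip block until it pushed back with about 11 N at the stop.
- **Plates:** all five loose plates (three brass, two steel) are on the pile. I lowered each one until the wrist force showed it resting, at about 3 to 19 N, and only then let go. After the last one, the pictures showed a neat, flush stack. I measured its centre after the fourth plate, and it was within about 1 mm of the pile's axis.
- **Cover closed:** the red pointer meets the green mark in both camera views, aligned to about 1 mm.
- **Marker:** it stands upright on the pad, within about 1 mm of the middle in the scene view. I saw no sign that it had been knocked aside.

**Checks that disagreed:** the two cameras differed by 2–5 mm in places:
- On the pad's position I averaged the two views.
- On the fourth plate's position, the scene view read about 6 mm off where the top view put it on the axis. I went by the top view and by how the stack looked.

The top view gave no usable position for the marker at the end, so its centring rests on the scene view and the picture.

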